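# Lock up the carver's chisel chest and put the key away

### The arm

A 6-joint arm with a two-finger parallel gripper is mounted at the origin on the work surface. World frame = base frame: x ahead of the robot, y to its left, z up, the work surface at z = 0. Lengths are in m, angles in rad, forces in N, time in s.
With the tool pointing down it reaches from about 0.3 to 0.825 m from the base axis. Payload 5.4 kg.
Tool frame: the origin (TCP) lies midway between the tips of the shut fingers; the grasp point (between the pads) lies 19 mm behind it (r.grip_point_offset is the distance from the TCP to the grasp point, in m); y points along the fingers, z is the direction in which the jaws open and shut, and the axes are right-handed (so a half turn about y gives the same grasp; the last joint's range is limited). The gripper opens to 92 mm and grips with 3 to 60 N. Pads are 20 mm wide; open, the fingers measure 128 mm over their backs; the gripper's body (75 mm by 189 mm) begins 69 mm behind the grasp point.
Start: joints at [1.067, 0.158, 1.597, -0, 1.386, -0.21], TCP at [0.167, 0.55, 0.215] pointing down, gripper open.
Joint ranges: [-2.91, 2.91], [-0.94, 2.29], [0.18, 2.7], [-1.29, 4.43], [0.17, 2.64], [-3, 3]. Speed limits (rad/s): [2.57, 2.57, 3.14, 3.14, 3.14, 3.14].

### API

Orientations are given as a rotation vector (axis times angle).
In Python, from workcell import observe, imaging, order, r gives the robot as it stands.
- The arm moves only by the tool jog_arm, never from a script. Its argument "motion" is a list of rows, each an object of numbers: "wx", "wy", "wz": the turn, a rotation vector about the tool's x, y, z as a fraction of full scale; "tx", "ty", "tz": the shift along the tool's x, y, z as a fraction of full scale; "claw": the closure, from -1 (fully open) to 1 (shut). A call has 1 to 12 rows; each row shifts and turns the pose as measured when the row begins, along the tool's axes as they then stand; what a row does not reach is not made up. Full scale, the value 1, is 0.2 m for a shift and 60 degrees for a turn. A row lasts 1/10 s, in which the tool goes at most 50 mm and 8.59 degrees, less where a joint would pass 70% of its speed; a pose out of reach is approached as far as the arm can. A call with a number of a shift or a turn outside -1 to 1 is refused whole. A call with a gripper value outside its range is refused whole. The fingers move at their own pace and stop on an object; the grip force is fixed at half the most. Time passes only in rows, so rows that do not move let the fingers close. It gives the time, the measured TCP pose, the force and the opening at its end, in the units of the state.
- observe(): the state, without advancing time (a new reading comes with each control period).
- imaging.capture(name): name is "scene" or "side" or "wrist"; returns the picture (420x560x3 uint8, red, green, blue); there is no depth.
- imaging.calibration(name): a dict with "fx", "fy", "cx", "cy" (pixels), "cam_to_world" (4x4, takes a point from camera to world coordinates); the wrist camera has in their place "mount" (4x4, takes a point from camera to tool coordinates, whose origin is the TCP and whose axes are the tool frame's). Camera axes: x right, y down, z forward; pixel columns grow to the right and rows downward; lengths in m; the calibration is good to about 2 mm. A picture is of the moment at which its call begins: read the wrist's pose just before it. calibration takes no time and is no camera call.
- order.job_done(): hands the job in, once; it reports no verdict.
The state is a dict: "clock": time; "qpos": joint angles; "qvel": joint speeds; "joint_efforts": joint torques, N m; "tcp_pos": TCP position; "orientation": TCP orientation; "force": force on the tool from outside, world axes, zero at the start; "torque": the same for the moment, N m; "finger_gap": finger opening in m.
Only numpy, scipy, OpenCV 4.12 (cv2) and the standard library are available. Lean on these libraries where they do the work, as an engineer would, in place of code of your own. Each camera call takes 0.05 s, during which the arm holds its last target.

### The job

Shut the lid of the chisel chest and lock it: turn the key clockwise until the bolt comes up solid against its stop, feeling for the stop and not forcing it, then turn the key back to where it will come out. Draw the key out without wrenching it, lay it in the open wooden key tray, let go, and leave the other things on the bench where they are.

Things in the scene. Friction and masses are not known exactly. Their poses are not given: they have to be found in the camera images.
- chest: Fixed wooden chisel chest, 250 (own x) x 300 (own y) x 85 mm high; origin at the centre of its underside. Its own -x side is the front, towards the robot. The front 70 mm of its top is a fixed flat lock rail; the rest of the top is the hinged lid, flush with the rail when shut.
- lid (a joint): Lid angle in rad: 0 = shut, flush with the rail at 85 mm; about 0.5 to 0.9 at the start. The lid is 165 mm from hinge to front edge, 274 mm wide, 12 mm thick, hinged along the back; stiff hinges hold it at any angle, and a few newtons pressed down on it from above shut it. While it stands open the hand cannot get at the key freely.
- lid_hinge (a point): Middle of the lid's hinge line, at the height of the lid's upper face when shut (85 mm). The hinge runs along the chest's own y; the lid reaches from here towards the chest's -x when shut.
- lid_front (a point): Middle of the lid's front edge, upper face; moves with the lid.
- lock_face (a point): Centre of the brass face of the lock cylinder, in the middle of the lock rail, 2 mm above the rail. The cylinder's axis is vertical through this point. Turning the key and moving the bolt takes 0.02 to 0.05 N m; at the stop 0.05 to 0.1 N m more is plenty (it climbs so within some 5 degrees). A hand not true over the axis loads the lock sideways too, some 5 N per mm: give way to that.
- plug (a joint): Turn of the lock cylinder in rad: 0 = home (flats of the key's head square to the chest's own y), positive = clockwise seen from above. It can turn up to 1.4 either way unless the bolt stops it. Clockwise shoots the bolt, after some 15 degrees of free play; anticlockwise would draw it. The bolt stays where it is left when the key is turned back. The key can go in or come out only within about 8 degrees of home; the key has about 5 degrees of play either way in the cylinder.
- bolt (a joint): How far the bolt is shot out of the rail into the strike box under the lid's front edge, in m: 0 = drawn. It bottoms solidly on the strike's back plate at 7 to 10.5 mm (the plate is adjustable and not seen; it differs from start to start), which the key meets as a solid stop somewhere between about 40 and 65 degrees clockwise. A bolt shot while the lid is up keeps the lid from shutting.
- key_head (a point): Centre of the head of the key: a red moulded head 26 mm wide (key's own x), 9 mm thick (own y) and 30 mm tall (own z), to be gripped across its 9 mm. At the start the key stands in the lock, blade down, at home, its own axes those of the chest, the head's underside 4 mm and this point 19 mm above the lock face. It weighs 35 g.
- key_tip (a point): End of the key's steel blade, on its axis, 43 mm below the centre of the head (the blade runs to its point 3 mm towards the key's -x, so a key let go standing tips over towards its +x). The blade is 24 mm long, 11 mm wide and 3 mm thick and sits 24 mm deep in the lock.
- tray: Open wooden key tray with a blue felt floor, 160 (own x) x 150 (own y) x 22 mm high, walls 7 mm, floor 8 mm thick; loose, 0.5 kg; origin at the centre of its underside. It stands on one side of the chest, the sharpening stone on the other.
- stone: Sharpening stone in a wooden base, 120 x 70 x 32 mm, loose; origin at the centre of its underside. Leave it alone.
- mallet: Square-headed wooden mallet lying beyond the chest, head 130 x 75 x 75 mm, handle 170 mm along its own -y; loose; origin under the head's centre. Leave it alone.
- gouge0: Carving gouge lying on the bench, about 200 mm long along its own x, 22 mm thick; loose; origin on the bench under it. Leave it alone.
- gouge1: Second carving gouge like the first. Leave it alone.
- panel: Carved panel with a rosette, 140 x 200 x 28 mm, lying beyond the chest; loose; origin at the centre of its underside. Leave it alone.
- wax_tin: Tin of wax, 72 mm across, 45 mm high; loose; origin at the centre of its underside. Leave it alone.
- brush: Bench brush lying on the bench; loose. Leave it alone.
Not all that is in view belongs to the job. What is shaped like the tray but green is not meant.

How it is judged:
On the way, in this order (a step that is already met when the one before it is completed fails the run):
1. the lid is shut (within 0.02 rad of flush) (value of joint lid below 0.02 rad), for 0.2 s.
2. with the lid shut, the bolt is shot home: at least 6.6 mm out and pressed on the end of the strike with at least 1.5 N (value of joint lid below 0.03 rad and value of joint bolt above 0.0066 m and contact force between bolt and strike above 1.5 N), for 0.05 s.
3. the key is drawn out of the lock, its tip clear of the lock face (distance between key_tip and lock_face above 0.012 m and z of key_tip in the frame of chest above 0.087 m and value of joint bolt above 0.0066 m), for 0.1 s.
At the end, for the whole second after the job is handed in: The lid is shut (within 0.03 rad), the bolt is still shot at least 6.6 mm, the cylinder is within 0.3 rad of home, and the key lies at rest and released in the tray, head and tip inside it and lower than 30 mm above its underside (value of joint lid below 0.03 rad and value of joint bolt above 0.0066 m and value of joint plug between -0.3 and 0.3 rad and x of key_head in the frame of tray between -0.073 and 0.073 m and y of key_head in the frame of tray between -0.068 and 0.068 m and z of each of key_head, key_tip in the frame of tray below 0.03 m and linear speed of key below 0.02 m/s and contact force between key and the fingers below 0.05 N); the robot touches nothing.
It fails at once if the key is forced in the lock: more than 32 N between key and lock (contact force between key and chest above 32 N).
It fails at once if the bolt is forced on its stop with more than 30 N (contact force between bolt and strike above 30 N).
It fails at once if the key is dropped or thrown (faster than 1.2 m/s) (linear speed of key above 1.2 m/s).
It fails at once if the tray is shoved more than 40 mm (distance of tray from where it was at the start of the episode above 0.04 m).
It fails at once if a bystander (stone, mallet, gouges, panel, wax tin, brush) is moved more than 30 mm (distance of any of stone, mallet, gouge0, gouge1, panel, wax_tin, brush from where it was at the start of the episode above 0.03 m).
It also fails if it takes over 72 s, if anything falls off the work surface, if the arm or the gripper's body presses on something with over 40 N, if the wrist force passes 120 N, or if a joint passes its speed limit or range.

## Working session

There is one attempt and no reset: what is moved stays moved. The work goes in short steps, Python scripts to look and compute and a tool call to move; the robot and the scene stay as the last step left them, time stands still between calls to the robot, and variables do not carry over. Pictures are saved under pics/ and viewed, and the job is handed in when it is done.

Besides the shell and the picture viewer there is one more tool, called after "Call:" by a JSON object that holds its "op" and its "data", one argument or row to a line. jog_arm: Moves the arm, as the interface text tells. Shift numbers are shares of 0.2 m and turn numbers shares of 60 degrees, none past 1 either way. Its arguments: {"type":"object","properties":{"motion":{"type":"array"}},"required":["motion"]}

```bash
mkdir -p pics; ls
python3 - <<'E'
from workcell import observe, imaging, order, r
import cv2
print(observe())
for n in ("scene","side","wrist"):
    im=imaging.capture(n); cv2.imwrite(f"pics/a_{n}.png",im[:,:,::-1])
    c=imaging.calibration(n); print(n,{k:(v.tolist() if hasattr(v,'tolist') else v) for k,v in c.items()})
print(r.grip_point_offset)
E
```

```text
pics
{'clock': 0.0, 'qpos': array([ 1.06693292e+00,  1.59035588e-01,  1.59821932e+00, -3.51418760e-05,
        1.38619113e+00, -2.10079178e-01]), 'qvel': array([ 7.48615847e-04,  5.14618035e-04, -2.27615407e-05, -8.56133406e-04,
       -4.18929121e-04, -4.20182809e-04]), 'joint_efforts': array([ 1.40549586e-03, -3.85556459e+01, -3.22111630e+01,  7.04704737e-02,
        3.76406196e-02, -1.64832295e-04]), 'tcp_pos': array([0.16621876, 0.54980069, 0.21363295]), 'orientation': array([-1.56022053,  0.23112261, -0.23015304]), 'force': array([ 0.53538162, -0.40470406,  0.38072011]), 'torque': array([ 0.03841798, -0.0298663 , -0.00558204]), 'finger_gap': 0.09184492701799034}
scene {'fx': 465.52840133768785, 'fy': 465.52840133768785, 'cx': 283.17224649575104, 'cy': 209.10826612661515, 'cam_to_world': [[-0.5270788500590353, 0.6584947804024229, -0.5371894544787807, 1.1785512261116284], [0.8496125726089246, 0.4221615184630986, -0.316129923913849, 0.49730001697460563], [0.018610810978841007, -0.6230283111638634, -0.7819778521179575, 1.0546286255200243], [0.0, 0.0, 0.0, 1.0]]}
side {'fx': 414.28683037072375, 'fy': 414.28683037072375, 'cx': 283.70006166081447, 'cy': 204.59702144229607, 'cam_to_world': [[0.9198624910428634, -0.23444862332442917, 0.3144627809355154, 0.12229970436633254], [-0.39220877070117544, -0.5394949373546807, 0.7450620730877004, -0.866754218025771], [-0.005027699025472149, -0.8086897152740038, -0.5882139633267474, 0.8785378581871794], [0.0, 0.0, 0.0, 1.0]]}
wrist {'fx': 296.258862595121, 'fy': 296.258862595121, 'cx': 281.6919186216684, 'cy': 206.14071305321326, 'mount': [[0.00016140043886850636, 0.9598860151386891, 0.28039046326696593, -0.07983332988519994], [0.00031012986478653895, -0.2803905014822013, 0.959885967445104, -0.1688066690466147], [0.9999999388846791, -6.796855994893322e-05, -0.0003429444700792465, 5.682666687600868e-05], [0.0, 0.0, 0.0, 1.0]]}
0.0187
```

View pics/a_scene.png

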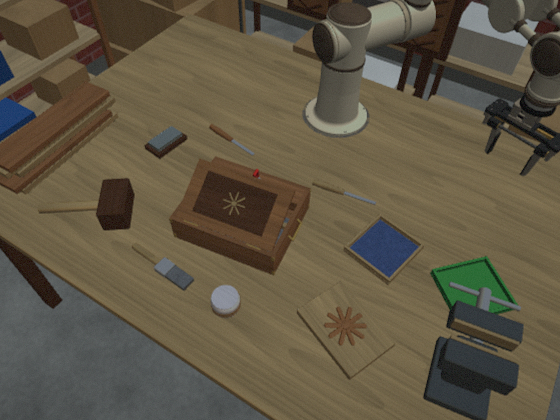

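View pics/a_side.png

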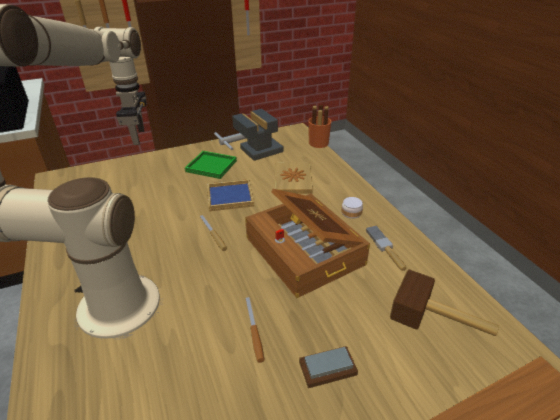

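View pics/a_wrist.png

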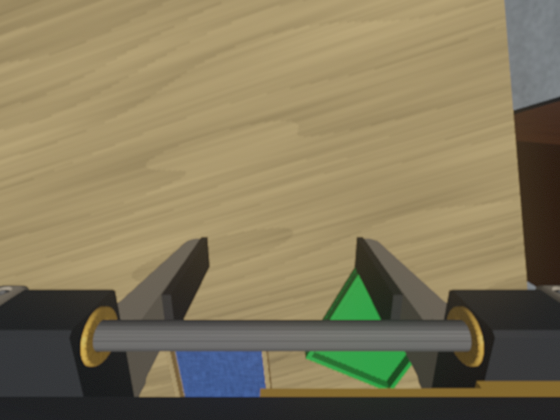

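```bash
cat > h.py <<'E'
import numpy as np, cv2
from workcell import observe, imaging, order, r
from scipy.spatial.transform import Rotation as R
def ray(cal,uv,T=None):
    M=np.array(cal["cam_to_world"]) if T is None else T
    d=np.array([(uv[0]-cal["cx"])/cal["fx"],(uv[1]-cal["cy"])/cal["fy"],1.])
    return M[:3,3],M[:3,:3]@d
def plane(cal,uv,z,T=None):
    o,d=ray(cal,uv,T); return o+d*(z-o[2])/d[2]
def tri(rs):
    A=np.zeros((3,3));b=np.zeros(3)
    for o,d in rs:
        d=d/np.linalg.norm(d);P=np.eye(3)-np.outer(d,d);A+=P;b+=P@o
    p=np.linalg.solve(A,b)
    return p,[np.linalg.norm((np.eye(3)-np.outer(d,d)/(d@d))@(p-o)) for o,d in rs]
def wristT(s,cal):
    T=np.eye(4);T[:3,:3]=R.from_rotvec(s["orientation"]).as_matrix();T[:3,3]=s["tcp_pos"]
    return T@np.array(cal["mount"])
def proj(cal,p,T=None):
    M=np.array(cal["cam_to_world"]) if T is None else T
    q=M[:3,:3].T@(np.asarray(p)-M[:3,3]); return np.array([cal["fx"]*q[0]/q[2]+cal["cx"],cal["fy"]*q[1]/q[2]+cal["cy"]])
def masks(im):
    h=cv2.cvtColor(im,cv2.COLOR_RGB2HSV)
    red=((h[...,0]<5)|(h[...,0]>174))&(h[...,1]>190)&(h[...,2]>90)
    blue=(h[...,0]>105)&(h[...,0]<128)&(h[...,1]>110)&(h[...,2]>50)
    return red.astype(np.uint8),blue.astype(np.uint8)
E
python3 - <<'E'
from h import *
rs=[]
for n,box in (("scene",(150,130,340,290)),("side",(180,160,390,310))):
    im=cv2.imread(f"pics/a_{n}.png")[:,:,::-1]; red,blue=masks(im)
    cal=imaging.calibration(n)
    for nm,m in(("red",red),("blue",blue)):
        k,l,st,c=cv2.connectedComponentsWithStats(m)
        for i in range(1,k):
            if st[i,4]>15: print(n,nm,st[i],c[i])
    cnts,_=cv2.findContours(blue,cv2.RETR_EXTERNAL,cv2.CHAIN_APPROX_NONE)
    for c in cnts:
        if cv2.contourArea(c)>500:
            a=cv2.approxPolyDP(c,6,True)[:,0]; print(a.tolist(),[plane(cal,p,.008)[:2].round(4).tolist() for p in a])
    x0,y0,x1,y1=box
    cr=im[y0:y1,x0:x1]; cv2.imwrite(f"pics/a_{n}_crop.png",cv2.resize(cr,None,fx=3.8,fy=3.8,interpolation=cv2.INTER_CUBIC)[:,:,::-1][:600,:800])
E
```

```text
scene blue [  0  51  14  34 234] [ 4.12820513 70.35042735]
scene blue [  0  98  36  43 881] [ 12.45062429 116.65720772]
scene blue [ 351  220   67   57 1918] [384.0265902  247.57716371]
[[380, 220], [351, 247], [389, 276], [417, 246]] [[0.3449, 0.3263], [0.4719, 0.2981], [0.4999, 0.4221], [0.372, 0.4486]]
[[33, 112], [1, 100], [0, 140]] [[0.5599, -0.8635], [0.5769, -1.0067], [0.7091, -0.8402]]
side red [123   0   7  21  72] [126.05555556   9.90277778]
side red [245   0   4  10  28] [246.39285714   4.57142857]
side red [276 229   7  10  43] [279.37209302 233.53488372]
side blue [211 185  39  19 587] [229.58943782 193.80408859]
[[247, 187], [211, 188], [212, 203], [249, 199]] [[0.5044, 0.3959], [0.3771, 0.4439], [0.355, 0.3477], [0.4854, 0.3182]]
```

View pics/a_scene_crop.png

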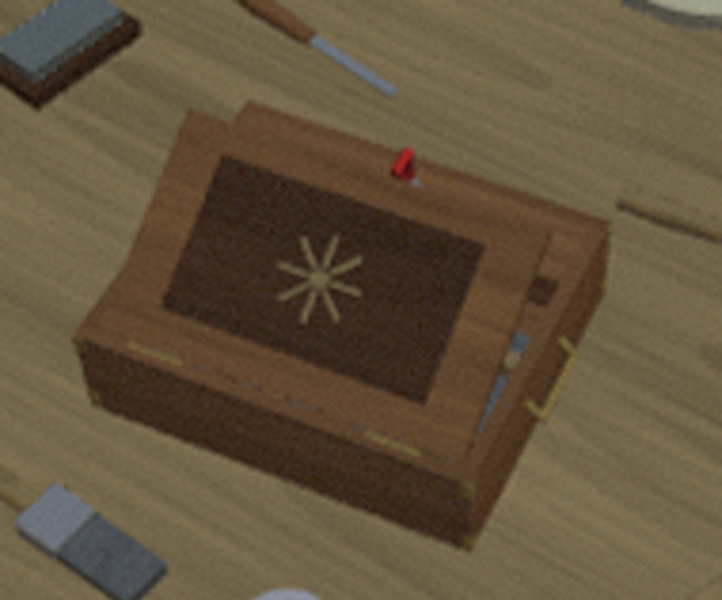

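View pics/a_side_crop.png

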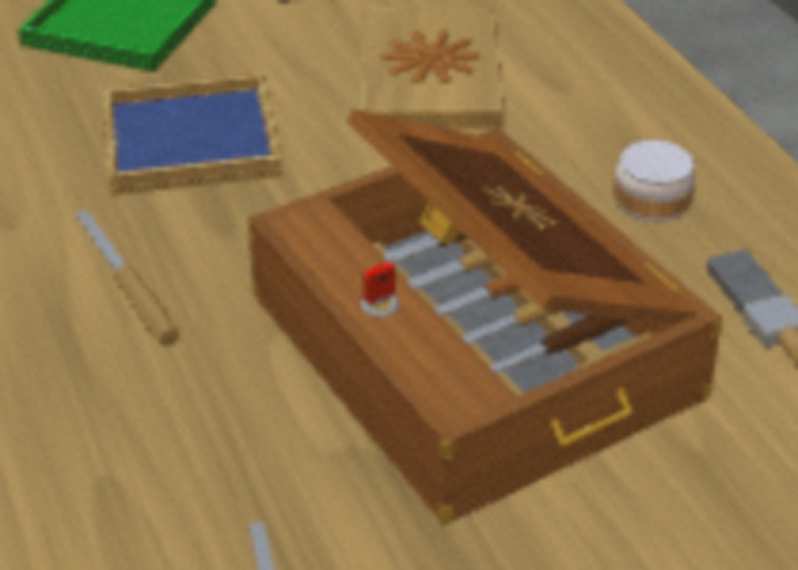

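Run:
```python
from h import *
cs,cd=imaging.calibration("scene"),imaging.calibration("side")
s=3.8
S=lambda x,y:(150+x/s,130+y/s)
D=lambda x,y:(180+x/s,160+y/s)
for nm,p in dict(BL=(80,340),BR=(468,490),FR=(608,222),FL=(250,103)).items(): print(nm,plane(cs,S(*p),.085)[:2].round(4))
for nm,p in dict(FL=(250,218),FR=(440,447),BR=(718,318)).items(): print("side",nm,plane(cd,D(*p),.085)[:2].round(4))
for n,c,f,p in(("sc",cs,S,(404,167)),("sd",cd,D,(379,284))): print(n,plane(c,f(*p),.106)[:2].round(4))
print("key",tri([ray(cs,S(403,167)),ray(cd,D(379,284))]))
print("lockface side",plane(cd,D(379,302),.087)) 
# lid front corners; tri
print("lidL/R side(350,113) ",tri([ray(cs,S(188,110)),ray(cd,D(545,305))]),tri([ray(cs,S(550,232)),ray(cd,D(350,113))]))
q=observe(); print(R.from_rotvec(q["orientation"]).as_matrix().round(3))
```

```text
BL [ 0.6993 -0.1222]
BR [0.6585 0.167 ]
FR [0.4102 0.1292]
FL [ 0.4538 -0.1621]
side FL [0.4112 0.1232]
side FR [ 0.448  -0.1735]
side BR [ 0.6965 -0.1353]
sc [ 0.4613 -0.0144]
sd [ 0.4669 -0.0195]
key (array([ 0.46480969, -0.01649274,  0.1058809 ]), [np.float64(0.0033049234152017436), np.float64(0.003304923415201662)])
lockface side [ 0.4671727  -0.01834399  0.087     ]
lidL/R side(350,113)  (array([ 0.53944983, -0.14418785,  0.15952425]), [np.float64(0.0008272512523686537), np.float64(0.0008272512523687825)]) (array([0.50196748, 0.12938696, 0.1618885 ]), [np.float64(0.0021169424978851876), np.float64(0.002116942497885335)])
[[ 0.957 -0.001  0.29 ]
 [-0.29  -0.001  0.957]
 [-0.    -1.    -0.001]]
```

Call:
{"op": "jog_arm", "data": {
  "motion": [
    {"wy": -0.14,"ty": -0.05,"claw": 1},
    {"wy": -0.14,"claw": 1},
    {"wy": -0.14,"claw": 1},
    {"tx": 0.084,"tz": -0.235,"claw": 1},
    {"tx": 0.084,"tz": -0.235,"claw": 1},
    {"tx": 0.084,"tz": -0.235,"claw": 1},
    {"tx": 0.084,"tz": -0.235,"claw": 1},
    {"tx": 0.084,"tz": -0.235,"claw": 1},
    {"tx": 0.084,"tz": -0.235,"claw": 1},
    {"tx": 0.084,"tz": -0.235,"claw": 1},
    {"tx": 0.084,"tz": -0.235,"claw": 1},
    {"tx": 0.084,"tz": -0.235,"claw": 1}
  ]
}}

```text
invalid input at $.motion[0]: expected keys wx, wy, wz, tx, ty, tz, claw
```

Call:
{"op": "jog_arm", "data": {
  "motion": [
    {"wx": 0,"wy": -0.14,"wz": 0,"tx": 0,"ty": -0.05,"tz": 0,"claw": 1},
    {"wx": 0,"wy": -0.14,"wz": 0,"tx": 0,"ty": 0,"tz": 0,"claw": 1},
    {"wx": 0,"wy": -0.14,"wz": 0,"tx": 0,"ty": 0,"tz": 0,"claw": 1},
    {"wx": 0,"wy": 0,"wz": 0,"tx": 0.084,"ty": 0,"tz": -0.235,"claw": 1},
    {"wx": 0,"wy": 0,"wz": 0,"tx": 0.084,"ty": 0,"tz": -0.235,"claw": 1},
    {"wx": 0,"wy": 0,"wz": 0,"tx": 0.084,"ty": 0,"tz": -0.235,"claw": 1},
    {"wx": 0,"wy": 0,"wz": 0,"tx": 0.084,"ty": 0,"tz": -0.235,"claw": 1},
    {"wx": 0,"wy": 0,"wz": 0,"tx": 0.084,"ty": 0,"tz": -0.235,"claw": 1},
    {"wx": 0,"wy": 0,"wz": 0,"tx": 0.084,"ty": 0,"tz": -0.235,"claw": 1},
    {"wx": 0,"wy": 0,"wz": 0,"tx": 0.084,"ty": 0,"tz": -0.235,"claw": 1},
    {"wx": 0,"wy": 0,"wz": 0,"tx": 0.084,"ty": 0,"tz": -0.235,"claw": 1},
    {"wx": 0,"wy": 0,"wz": 0,"tx": 0.084,"ty": 0,"tz": -0.235,"claw": 1}
  ]
}}

```text
clock: 1.35
tcp_pos: [0.3822, 0.1553, 0.2206]
orientation: [-1.571, -0.135, 0.14]
force: [1.9, 1.0, 0.2]
finger_gap: 0.0005
```

Call:
{"op": "jog_arm", "data": {
  "motion": [
    {"wx": 0,"wy": 0,"wz": 0,"tx": 0.074,"ty": 0,"tz": -0.222,"claw": 1},
    {"wx": 0,"wy": 0,"wz": 0,"tx": 0.074,"ty": 0,"tz": -0.222,"claw": 1},
    {"wx": 0,"wy": 0,"wz": 0,"tx": 0.074,"ty": 0,"tz": -0.222,"claw": 1},
    {"wx": 0,"wy": 0,"wz": 0,"tx": 0.074,"ty": 0,"tz": -0.222,"claw": 1},
    {"wx": 0,"wy": 0,"wz": 0,"tx": 0,"ty": 0,"tz": 0,"claw": 1}
  ]
}}

```text
clock: 1.85
tcp_pos: [0.4745, -0.0218, 0.2208]
orientation: [-1.573, -0.13, 0.133]
force: [-0.6, 0.0, 0.3]
finger_gap: 0.0005
```

```bash
cat > look.py <<'E'
import sys
from h import *
s=observe(); M=R.from_rotvec(s["orientation"]).as_matrix()
print({k:np.round(s[k],4).tolist() for k in("clock","qpos","tcp_pos","force","torque","finger_gap")}); print("yaw z",np.degrees(np.arctan2(-M[0,2],M[1,2])),"y",M[:,1].round(4))
if len(sys.argv)>2:
    n=sys.argv[1]; im=imaging.capture(n); cv2.imwrite(f"pics/{sys.argv[2]}.png",im[:,:,::-1]); np.savez(f"pics/{sys.argv[2]}.npz",im=im,o=s["orientation"],p=s["tcp_pos"])
E
python3 look.py wrist w1
```

```text
{'clock': 1.85, 'qpos': [-0.297, -0.1107, 1.8586, -0.006, 1.3932, -2.0338], 'tcp_pos': [0.4745, -0.0218, 0.2208], 'force': [-0.6284, 0.0193, 0.3486], 'torque': [0.1177, -0.0036, -0.0337], 'finger_gap': 0.0005}
yaw z 9.570172099900077 y [-0.0013 -0.0058 -1.    ]
```

View pics/w1.png

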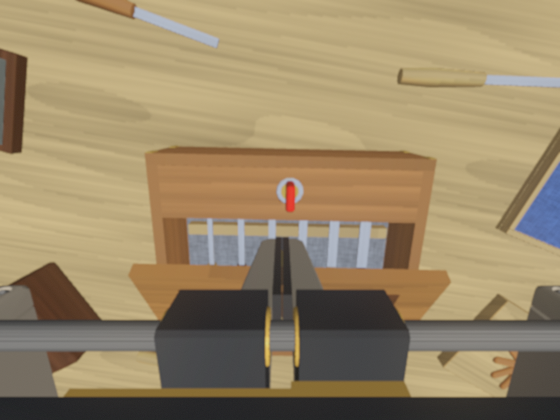

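Run:
```python
from h import *
im=np.load("pics/w1.npz")["im"]
c=im[140:290,130:450]; cv2.imwrite("pics/w1c.png",cv2.resize(c,None,fx=2.5,fy=2.5,interpolation=cv2.INTER_CUBIC)[:,:,::-1])
c=im[170:220,260:320]; cv2.imwrite("pics/w1k.png",cv2.resize(c,None,fx=10,fy=10,interpolation=cv2.INTER_CUBIC)[:,:,::-1])
```

```text
(no output)
```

View pics/w1c.png

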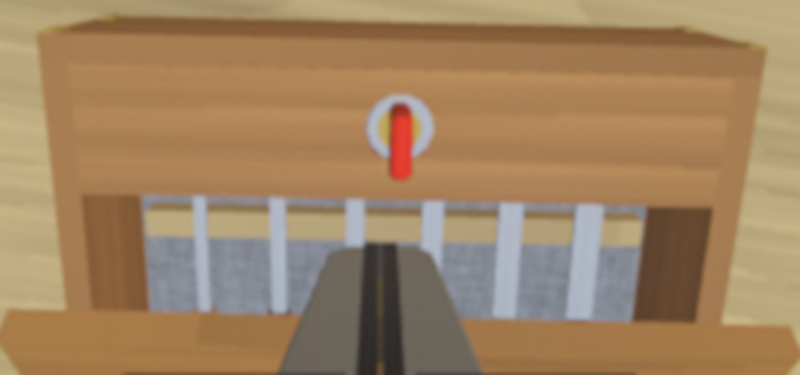

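View pics/w1k.png

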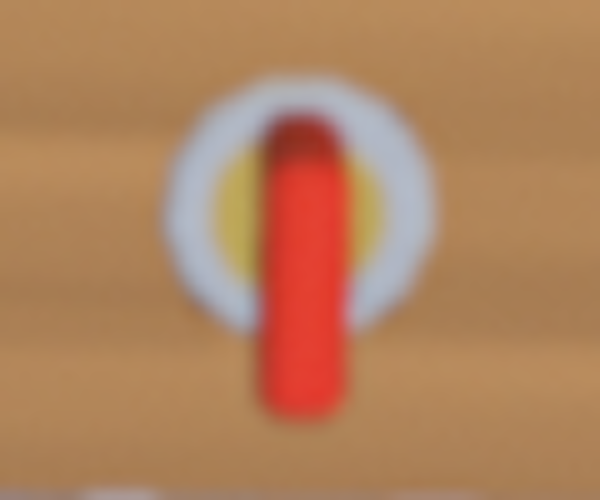

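Run:
```python
from h import *
d=np.load("pics/w1.npz"); c=imaging.calibration("wrist"); T=wristT(dict(orientation=d["o"],tcp_pos=d["p"]),c)
L=plane(c,(146,153.2),.085,T);Q=plane(c,(435.6,158.8),.085,T); print(L,Q,np.linalg.norm(Q-L),"yaw",np.degrees(np.arctan2(-(Q-L)[0],(Q-L)[1])), (L+Q)/2)
f=plane(c,(290,191),.087,T); print("face",f)
y=np.arctan2(-(Q-L)[0],(Q-L)[1]); ex=np.array([np.cos(y),np.sin(y),0]); print("from corners",(L+Q)/2+.035*ex)
# rail back edge
a=plane(c,(130+85/2.5,140+195/2.5),.085,T);b=plane(c,(130+712/2.5,140+207/2.5),.085,T);print("railback yaw",np.degrees(np.arctan2(-(b-a)[0],(b-a)[1])),((a-L)@ex))
k=plane(c,(290.2,(170+16+170+41.5)/2),.121,T); print("keytop?",plane(c,(290.2,186),.121,T),plane(c,(290.2,211.7),.121,T))
```

```text
[ 0.45108852 -0.16684862  0.085     ] [0.40738192 0.12562399 0.085     ] 0.29572029241560344 yaw 8.499286422897312 [ 0.42923522 -0.02061231  0.085     ]
face [ 0.46501408 -0.01514412  0.087     ]
from corners [ 0.46385084 -0.01543942  0.085     ]
railback yaw 8.516054340827914 0.06946489743882295
keytop? [ 0.45255659 -0.01788589  0.121     ] [ 0.47709562 -0.0135508   0.121     ]
```

Call:
{"op": "jog_arm", "data": {
  "motion": [
    {"wx": 0,"wy": 0.018,"wz": 0,"tx": 0.155,"ty": 0,"tz": 0.017,"claw": 1},
    {"wx": 0,"wy": 0,"wz": 0,"tx": 0.155,"ty": 0.1,"tz": 0.017,"claw": 1},
    {"wx": 0,"wy": 0,"wz": 0,"tx": 0,"ty": 0.1,"tz": 0,"claw": 1},
    {"wx": 0,"wy": 0,"wz": 0,"tx": 0,"ty": 0.1,"tz": 0,"claw": 1},
    {"wx": 0,"wy": 0,"wz": 0,"tx": 0,"ty": 0.1,"tz": 0,"claw": 1},
    {"wx": 0,"wy": 0,"wz": 0,"tx": 0,"ty": 0.08,"tz": 0,"claw": 1}
  ]
}}

```text
clock: 2.5
tcp_pos: [0.5337, 0.005, 0.1235]
orientation: [-1.57, -0.121, 0.122]
force: [-1.1, -1.9, 2.5]
finger_gap: -0.0001
```

```bash
python3 look.py
```

```text
{'clock': 2.5, 'qpos': [-0.2155, 0.1419, 1.8033, -0.0029, 1.1961, -1.94], 'tcp_pos': [0.5337, 0.005, 0.1235], 'force': [-1.1344, -1.92, 2.5349], 'torque': [-0.11, 0.1833, 0.0177], 'finger_gap': -0.0001}
yaw z 8.867625129341087 y [-3.0e-04 -2.7e-03 -1.0e+00]
```

Call:
{"op": "jog_arm", "data": {
  "motion": [
    {"wx": 0,"wy": 0,"wz": 0,"tx": 0,"ty": 0.05,"tz": 0,"claw": 1},
    {"wx": 0,"wy": 0,"wz": 0,"tx": 0,"ty": 0.05,"tz": 0,"claw": 1},
    {"wx": 0,"wy": 0,"wz": 0,"tx": 0,"ty": 0.04,"tz": 0,"claw": 1},
    {"wx": 0,"wy": 0,"wz": 0,"tx": 0,"ty": 0.02,"tz": 0,"claw": 1},
    {"wx": 0,"wy": 0,"wz": 0,"tx": 0,"ty": 0.01,"tz": 0,"claw": 1},
    {"wx": 0,"wy": 0,"wz": 0,"tx": 0,"ty": 0.01,"tz": 0,"claw": 1}
  ]
}}

```text
clock: 3.1
tcp_pos: [0.5316, 0.0086, 0.0853]
orientation: [-1.569, -0.123, 0.127]
force: [-1.2, -1.4, 7.4]
finger_gap: 0.0006
```

Call:
{"op": "jog_arm", "data": {
  "motion": [
    {"wx": 0,"wy": 0,"wz": 0,"tx": 0,"ty": 0.012,"tz": 0,"claw": 1},
    {"wx": 0,"wy": 0,"wz": 0,"tx": 0,"ty": 0.008,"tz": 0,"claw": 1},
    {"wx": 0,"wy": 0,"wz": 0,"tx": 0,"ty": 0,"tz": 0,"claw": 1}
  ]
}}

```text
clock: 3.4
tcp_pos: [0.5321, 0.0086, 0.086]
orientation: [-1.569, -0.122, 0.128]
force: [0.1, 0.4, -0.0]
finger_gap: 0.0006
```

Call:
{"op": "jog_arm", "data": {
  "motion": [
    {"wx": 0,"wy": 0,"wz": 0,"tx": 0,"ty": -0.2,"tz": 0,"claw": 1},
    {"wx": 0,"wy": 0,"wz": 0,"tx": 0,"ty": -0.23,"tz": 0,"claw": -1},
    {"wx": 0,"wy": -0.002,"wz": 0,"tx": -0.2,"ty": 0,"tz": -0.033,"claw": -1},
    {"wx": 0,"wy": 0,"wz": 0,"tx": -0.15,"ty": 0,"tz": -0.033,"claw": -1},
    {"wx": 0,"wy": 0,"wz": 0,"tx": 0,"ty": 0,"tz": 0,"claw": -1},
    {"wx": 0,"wy": 0,"wz": 0,"tx": 0,"ty": 0,"tz": 0,"claw": -1}
  ]
}}

```text
clock: 4.0
tcp_pos: [0.4657, -0.0158, 0.1769]
orientation: [-1.569, -0.128, 0.124]
force: [-0.0, 0.4, 0.6]
finger_gap: 0.0382
```

```bash
python3 look.py wrist w2; python3 look.py side s2;python3 - <<'E'
import cv2
i=cv2.imread("pics/s2.png")[160:310,180:390]; cv2.imwrite("pics/s2c.png",cv2.resize(i,None,fx=3.8,fy=3.8,interpolation=cv2.INTER_CUBIC))
E
```

```text
{'clock': 4.0, 'qpos': [-0.2936, -0.1009, 1.9382, -0.0009, 1.3012, -2.0249], 'tcp_pos': [0.4657, -0.0158, 0.1769], 'force': [-0.0032, 0.4288, 0.5923], 'torque': [0.0676, 0.0016, 0.0069], 'finger_gap': 0.0382}
yaw z 9.20855887200953 y [ 0.0027 -0.0017 -1.    ]
{'clock': 4.05, 'qpos': [-0.2934, -0.1001, 1.9377, -0.0011, 1.3015, -2.025], 'tcp_pos': [0.4657, -0.0158, 0.1768], 'force': [0.1622, -0.4346, -0.5824], 'torque': [0.071, -0.011, -0.0103], 'finger_gap': 0.0425}
yaw z 9.231348359023713 y [ 0.0021 -0.0017 -1.    ]
```

View pics/w2.png

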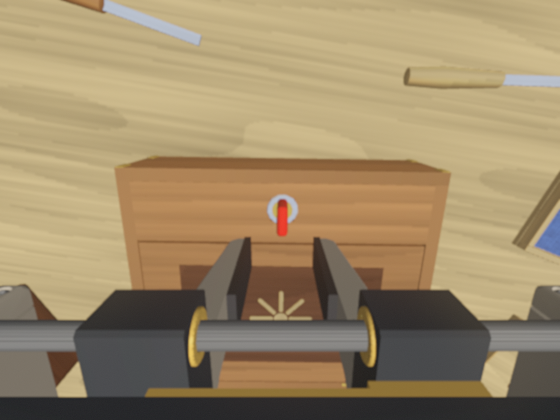

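View pics/s2c.png

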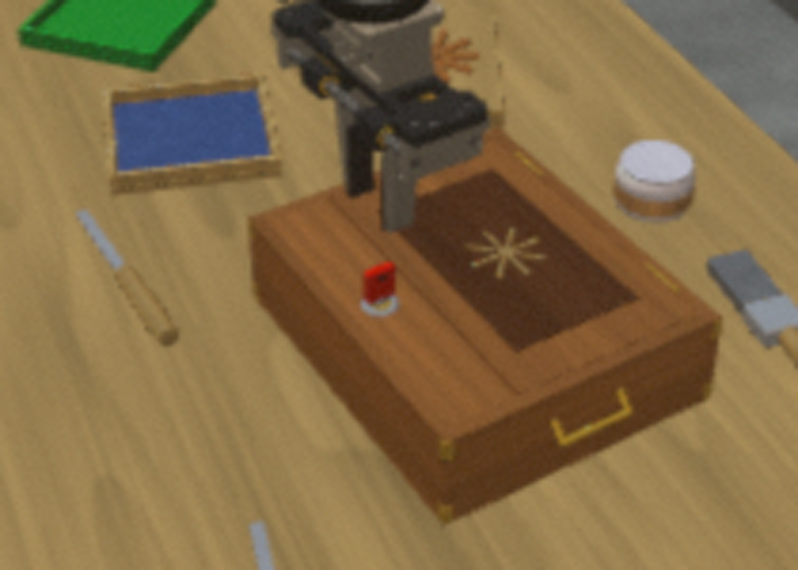

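Run:
```python
from h import *
im=np.load("pics/w2.npz")["im"]
c=im[185:245,250:330]; cv2.imwrite("pics/w2k.png",cv2.resize(c,None,fx=9,fy=9,interpolation=cv2.INTER_CUBIC)[:,:,::-1])
c=im[150:260,110:450]; cv2.imwrite("pics/w2c.png",cv2.resize(c,None,fx=2.3,fy=2.3,interpolation=cv2.INTER_CUBIC)[:,:,::-1])
```

```text
(no output)
```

View pics/w2k.png

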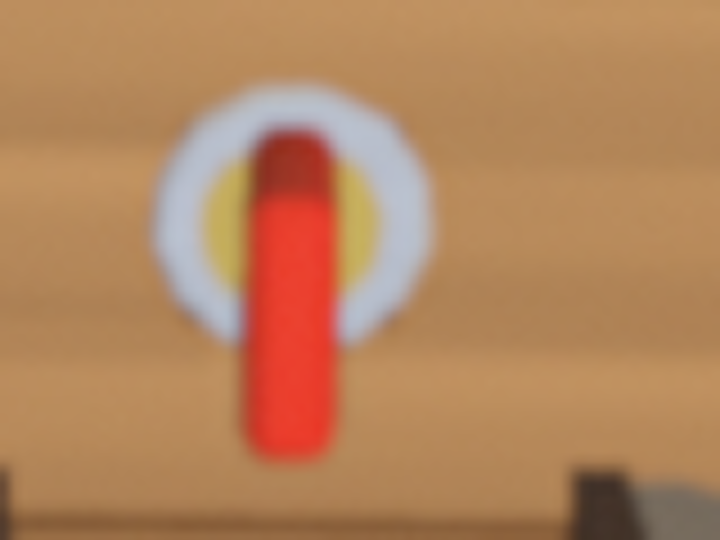

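View pics/w2c.png

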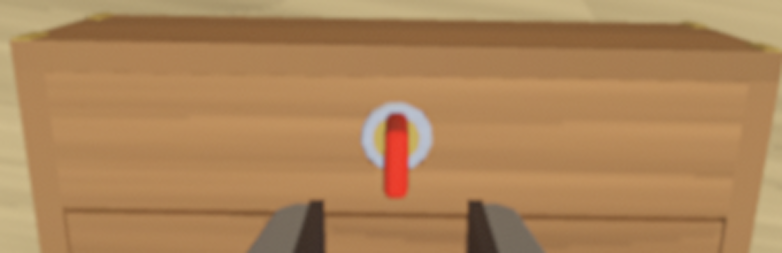

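Run:
```python
from h import *
d=np.load("pics/w2.npz"); c=imaging.calibration("wrist"); T=wristT(dict(orientation=d["o"],tcp_pos=d["p"]),c)
P=lambda x,y,z:plane(c,(110+x/2.3,150+y/2.3),z,T)
def yaw(a,b): return np.degrees(np.arctan2(-(b-a)[0],(b-a)[1]))
a,b=P(14,42,.085),P(779,52,.085); print(a,b,yaw(a,b),np.linalg.norm(b-a))
a2,b2=P(65,211,.085),P(725,219,.085); print(yaw(a2,b2))
y=np.radians(8.5);ex=np.array([np.cos(y),np.sin(y),0]); print((a+b)/2+.035*ex)
print("face",plane(c,(282.6,209.6),.087,T))
K=lambda x,yy,z:plane(c,(250+x/9,185+yy/9),z,T)
p,q=K(291,195,.121),K(291,463,.121); print("top",p,q,(p+q)/2,np.linalg.norm(p-q))
t=K(291,128,.091);print(t)
```

```text
[ 0.45133868 -0.16655911  0.085     ] [0.40797154 0.12473496 0.085     ] 8.46785830596078 0.29450457281436726
8.505937375192518
[ 0.46427067 -0.01573875  0.085     ]
face [ 0.46483733 -0.01511133  0.087     ]
top [ 0.45216763 -0.01740884  0.121     ] [ 0.47714243 -0.01334843  0.121     ] [ 0.46465503 -0.01537863  0.121     ] 0.025302719105221885
[ 0.45413101 -0.01709754  0.091     ]
```

Call:
{"op": "jog_arm", "data": {
  "motion": [
    {"wx": 0,"wy": 0.012,"wz": 0,"tx": -0.004,"ty": 0.1,"tz": 0.003,"claw": 0.1},
    {"wx": 0,"wy": 0,"wz": 0,"tx": 0,"ty": 0.1,"tz": 0,"claw": 0.1},
    {"wx": 0,"wy": 0,"wz": 0,"tx": 0,"ty": 0.1,"tz": 0,"claw": 0.1},
    {"wx": 0,"wy": 0,"wz": 0,"tx": 0,"ty": 0.08,"tz": 0,"claw": 0.1},
    {"wx": 0,"wy": 0,"wz": 0,"tx": 0,"ty": 0,"tz": 0,"claw": 0.1}
  ]
}}

```text
clock: 4.6
tcp_pos: [0.4688, -0.0139, 0.0973]
orientation: [-1.568, -0.12, 0.117]
force: [0.0, -0.2, 0.8]
finger_gap: 0.0412
```

```bash
python3 look.py wrist w3
```

```text
{'clock': 4.6, 'qpos': [-0.2883, 0.0087, 2.0022, 0.0003, 1.1282, -2.01], 'tcp_pos': [0.4688, -0.0139, 0.0973], 'force': [0.0398, -0.1553, 0.7574], 'torque': [0.0624, 0.08, -0.0197], 'finger_gap': 0.0412}
yaw z 8.636722552957936 y [ 2.4e-03 -5.0e-04 -1.0e+00]
```

View pics/w3.png

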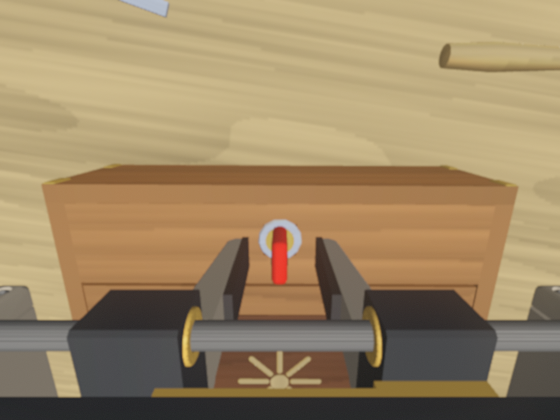

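Call:
{"op": "jog_arm", "data": {
  "motion": [
    {"wx": 0,"wy": 0,"wz": 0,"tx": -0.021,"ty": 0.03,"tz": -0.004,"claw": 0.1},
    {"wx": 0,"wy": 0,"wz": 0,"tx": 0,"ty": 0,"tz": 0,"claw": 0.1}
  ]
}}

```text
clock: 4.85
tcp_pos: [0.4667, -0.0156, 0.0933]
orientation: [-1.569, -0.124, 0.114]
force: [-0.5, -0.5, -0.1]
finger_gap: 0.0414
```

```bash
python3 look.py wrist w4
python3 - <<'E'
from h import *
d=np.load("pics/w4.npz");im=d["im"]; c=imaging.calibration("wrist"); T=wristT(dict(orientation=d["o"],tcp_pos=d["p"]),c)
cc=im[210:310,220:345]; cv2.imwrite("pics/w4k.png",cv2.resize(cc,None,fx=6,fy=6,interpolation=cv2.INTER_CUBIC)[:,:,::-1])
E
```

```text
{'clock': 4.85, 'qpos': [-0.2934, 0.0065, 2.0135, 0.0005, 1.1156, -2.0159], 'tcp_pos': [0.4667, -0.0156, 0.0933], 'force': [-0.5216, -0.4815, -0.1485], 'torque': [0.088, 0.0176, 0.0242], 'finger_gap': 0.0414}
yaw z 8.680884715196823 y [ 0.006  -0.0014 -1.    ]
```

View pics/w4k.png

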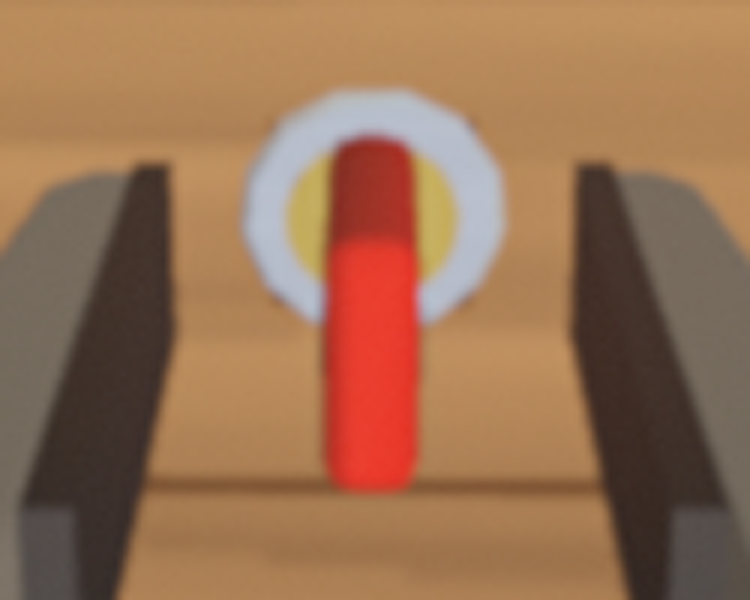

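Call:
{"op": "jog_arm", "data": {
  "motion": [
    {"wx": 0,"wy": 0,"wz": 0.0057,"tx": -0.012,"ty": 0.012,"tz": 0.001,"claw": 0.1},
    {"wx": 0,"wy": 0,"wz": 0,"tx": 0,"ty": 0,"tz": 0,"claw": 0.1}
  ]
}}

```text
clock: 5.1
tcp_pos: [0.466, -0.0163, 0.0927]
orientation: [-1.571, -0.122, 0.116]
force: [0.0, -0.1, -0.9]
finger_gap: 0.041
```

```bash
python3 look.py
```

```text
{'clock': 5.1, 'qpos': [-0.2934, 0.0071, 2.014, -0.0025, 1.1158, -2.0144], 'tcp_pos': [0.466, -0.0163, 0.0927], 'force': [0.0085, -0.0898, -0.8577], 'torque': [0.0301, -0.01, 0.0019], 'finger_gap': 0.041}
yaw z 8.666967765249822 y [ 0.0039 -0.0035 -1.    ]
```

Call:
{"op": "jog_arm", "data": {
  "motion": [
    {"wx": 0,"wy": 0,"wz": 0,"tx": -0.006,"ty": 0.007,"tz": 0.004,"claw": 0.1},
    {"wx": 0,"wy": 0,"wz": 0,"tx": 0,"ty": 0,"tz": 0,"claw": 0.5},
    {"wx": 0,"wy": 0,"wz": 0,"tx": 0,"ty": 0,"tz": 0,"claw": 0.7}
  ]
}}

```text
clock: 5.4
tcp_pos: [0.4652, -0.0158, 0.092]
orientation: [-1.572, -0.123, 0.115]
force: [0.8, 0.0, 0.2]
finger_gap: 0.0274
```

```bash
python3 look.py wrist w5
python3 - <<'E'
from h import *
d=np.load("pics/w5.npz");im=d["im"]
cc=im[210:310,220:345]; cv2.imwrite("pics/w5k.png",cv2.resize(cc,None,fx=6,fy=6,interpolation=cv2.INTER_CUBIC)[:,:,::-1])
E
```

```text
{'clock': 5.4, 'qpos': [-0.293, 0.0046, 2.0182, -0.0025, 1.1125, -2.0139], 'tcp_pos': [0.4652, -0.0158, 0.092], 'force': [0.8192, 0.0153, 0.1808], 'torque': [0.034, 0.0058, 0.0127], 'finger_gap': 0.0274}
yaw z 8.662977421471087 y [ 0.0054 -0.004  -1.    ]
```

View pics/w5k.png

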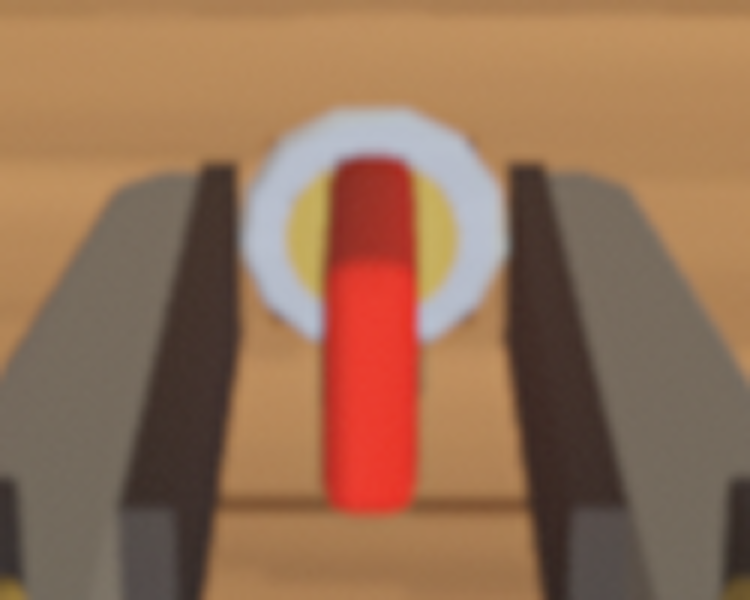

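Call:
{"op": "jog_arm", "data": {
  "motion": [
    {"wx": 0,"wy": 0,"wz": 0,"tx": 0.003,"ty": 0,"tz": 0,"claw": 0.75},
    {"wx": 0,"wy": 0,"wz": 0,"tx": 0,"ty": 0,"tz": 0,"claw": 1}
  ]
}}

```text
clock: 5.65
tcp_pos: [0.4658, -0.0157, 0.092]
orientation: [-1.572, -0.123, 0.115]
force: [-0.5, -0.3, -0.1]
finger_gap: 0.0089
```

Call:
{"op": "jog_arm", "data": {
  "motion": [
    {"wx": 0,"wy": 0,"wz": 0,"tx": 0,"ty": 0,"tz": 0,"claw": 1}
  ]
}}

```text
clock: 5.75
tcp_pos: [0.4658, -0.0157, 0.092]
orientation: [-1.572, -0.123, 0.115]
force: [0.0, -0.2, -0.4]
finger_gap: 0.0088
```

```bash
python3 look.py
```

```text
{'clock': 5.75, 'qpos': [-0.2923, 0.0063, 2.0163, -0.0025, 1.1126, -2.0132], 'tcp_pos': [0.4658, -0.0157, 0.092], 'force': [0.0067, -0.1728, -0.3759], 'torque': [0.037, 0.0311, -0.0236], 'finger_gap': 0.0088}
yaw z 8.664977310939975 y [ 0.0054 -0.0039 -1.    ]
```

Call:
{"op": "jog_arm", "data": {
  "motion": [
    {"wx": 0,"wy": 0.07,"wz": 0,"tx": 0,"ty": 0,"tz": 0,"claw": 1},
    {"wx": 0,"wy": 0.07,"wz": 0,"tx": 0,"ty": 0,"tz": 0,"claw": 1},
    {"wx": 0,"wy": 0.07,"wz": 0,"tx": 0,"ty": 0,"tz": 0,"claw": 1}
  ]
}}

```text
clock: 6.05
tcp_pos: [0.4658, -0.0157, 0.092]
orientation: [-1.574, 0.056, -0.064]
force: [0.2, 0.1, 0.2]
finger_gap: 0.0088
```

```bash
python3 look.py
```

```text
{'clock': 6.05, 'qpos': [-0.2923, 0.0064, 2.0162, -0.0025, 1.1128, -1.7858], 'tcp_pos': [0.4658, -0.0157, 0.092], 'force': [0.2195, 0.05, 0.2002], 'torque': [0.0671, -0.0198, 0.0026], 'finger_gap': 0.0088}
yaw z -4.363529777003405 y [ 0.0053 -0.0039 -1.    ]
```

Call:
{"op": "jog_arm", "data": {
  "motion": [
    {"wx": 0,"wy": 0.07,"wz": 0,"tx": 0,"ty": 0,"tz": 0,"claw": 1},
    {"wx": 0,"wy": 0.07,"wz": 0,"tx": 0,"ty": 0,"tz": 0,"claw": 1},
    {"wx": 0,"wy": 0.05,"wz": 0,"tx": 0,"ty": 0,"tz": 0,"claw": 1}
  ]
}}

```text
clock: 6.35
tcp_pos: [0.4658, -0.0156, 0.092]
orientation: [-1.562, 0.219, -0.227]
force: [0.7, 0.4, 0.5]
finger_gap: 0.0086
```

```bash
python3 look.py
```

```text
{'clock': 6.35, 'qpos': [-0.2922, 0.0066, 2.0161, -0.0024, 1.1129, -1.578], 'tcp_pos': [0.4658, -0.0156, 0.092], 'force': [0.7009, 0.4133, 0.458], 'torque': [0.0205, -0.0007, -0.0379], 'finger_gap': 0.0086}
yaw z -16.273193776562227 y [ 0.0052 -0.0038 -1.    ]
```

Call:
{"op": "jog_arm", "data": {
  "motion": [
    {"wx": 0,"wy": 0.05,"wz": 0,"tx": 0,"ty": 0,"tz": 0,"claw": 1},
    {"wx": 0,"wy": 0.05,"wz": 0,"tx": 0,"ty": 0,"tz": 0,"claw": 1}
  ]
}}

```text
clock: 6.55
tcp_pos: [0.4658, -0.0156, 0.092]
orientation: [-1.551, 0.304, -0.313]
force: [0.2, -0.1, 0.1]
finger_gap: 0.0085
```

```bash
python3 look.py
```

```text
{'clock': 6.55, 'qpos': [-0.2922, 0.0067, 2.016, -0.0024, 1.113, -1.4688], 'tcp_pos': [0.4658, -0.0156, 0.092], 'force': [0.1905, -0.0937, 0.0586], 'torque': [0.0093, -0.0341, 0.0693], 'finger_gap': 0.0085}
yaw z -22.521334252539944 y [ 0.0051 -0.0038 -1.    ]
```

```bash
cat > t.py <<'E'
from h import *
s=observe(); M=R.from_rotvec(s["orientation"]).as_matrix(); y=np.degrees(np.arctan2(-M[0,2],M[1,2]))
print("turn",round(8.66-y,2),"tz",round(s["torque"][2],4),"j6",s["joint_efforts"][5].round(4),"F",s["force"].round(2),"p",s["tcp_pos"].round(4))
E
python3 t.py
```

```text
turn 31.18 tz 0.0693 j6 -0.5287 F [ 0.19 -0.09  0.06] p [ 0.4658 -0.0156  0.092 ]
```

Call:
{"op": "jog_arm", "data": {
  "motion": [
    {"wx": 0,"wy": 0.05,"wz": 0,"tx": 0,"ty": 0,"tz": 0,"claw": 1}
  ]
}}

```text
clock: 6.65
tcp_pos: [0.4659, -0.0156, 0.092]
orientation: [-1.545, 0.347, -0.356]
force: [-0.8, -0.1, 0.3]
finger_gap: 0.0089
```

```bash
python3 t.py
```

```text
turn 34.3 tz 0.0334 j6 -0.5311 F [-0.78 -0.11  0.33] p [ 0.4659 -0.0156  0.092 ]
```

Call:
{"op": "jog_arm", "data": {
  "motion": [
    {"wx": 0,"wy": 0.05,"wz": 0,"tx": 0,"ty": 0,"tz": 0,"claw": 1}
  ]
}}

```text
clock: 6.75
tcp_pos: [0.4659, -0.0156, 0.092]
orientation: [-1.537, 0.389, -0.398]
force: [0.8, -0.3, -0.1]
finger_gap: 0.0087
```

```bash
python3 t.py
```

```text
turn 37.43 tz 0.0014 j6 -0.5313 F [ 0.79 -0.3  -0.14] p [ 0.4659 -0.0156  0.092 ]
```

Call:
{"op": "jog_arm", "data": {
  "motion": [
    {"wx": 0,"wy": 0.05,"wz": 0,"tx": 0,"ty": 0,"tz": 0,"claw": 1}
  ]
}}

```text
clock: 6.85
tcp_pos: [0.4659, -0.0156, 0.092]
orientation: [-1.529, 0.432, -0.441]
force: [-0.3, 0.3, -0.4]
finger_gap: 0.0084
```

```bash
python3 t.py
```

```text
turn 40.55 tz 0.0744 j6 -0.5314 F [-0.32  0.28 -0.36] p [ 0.4659 -0.0156  0.092 ]
```

Call:
{"op": "jog_arm", "data": {
  "motion": [
    {"wx": 0,"wy": 0.05,"wz": 0,"tx": 0,"ty": 0,"tz": 0,"claw": 1}
  ]
}}

```text
clock: 6.95
tcp_pos: [0.4659, -0.0156, 0.092]
orientation: [-1.519, 0.474, -0.483]
force: [-0.6, 0.8, 0.6]
finger_gap: 0.0087
```

```bash
python3 t.py
```

```text
turn 43.68 tz 0.0221 j6 -0.5315 F [-0.64  0.83  0.61] p [ 0.4659 -0.0156  0.092 ]
```

Call:
{"op": "jog_arm", "data": {
  "motion": [
    {"wx": 0,"wy": 0.05,"wz": 0,"tx": 0,"ty": 0,"tz": 0,"claw": 1}
  ]
}}

```text
clock: 7.05
tcp_pos: [0.4659, -0.0156, 0.092]
orientation: [-1.509, 0.516, -0.526]
force: [-0.7, 0.8, 0.4]
finger_gap: 0.0089
```

```bash
python3 t.py
```

```text
turn 46.8 tz 0.0285 j6 -0.5316 F [-0.73  0.82  0.4 ] p [ 0.4659 -0.0156  0.092 ]
```

Call:
{"op": "jog_arm", "data": {
  "motion": [
    {"wx": 0,"wy": 0.04,"wz": 0,"tx": 0,"ty": 0,"tz": 0,"claw": 1}
  ]
}}

```text
clock: 7.15
tcp_pos: [0.4659, -0.0156, 0.092]
orientation: [-1.5, 0.55, -0.56]
force: [-0.7, 0.1, 0.6]
finger_gap: 0.0086
```

```bash
python3 t.py
```

```text
turn 49.31 tz 0.0316 j6 -0.361 F [-0.74  0.11  0.61] p [ 0.4659 -0.0156  0.092 ]
```

```bash
cat > t.py <<'E'
from h import *
t=[];f=[];j=[]
for i in range(10):
    imaging.capture("side"); s=observe(); t.append(s["torque"]);f.append(s["force"]);j.append(s["joint_efforts"][5])
M=R.from_rotvec(s["orientation"]).as_matrix(); y=np.degrees(np.arctan2(-M[0,2],M[1,2]))
t=np.array(t)
print("clk",s["clock"],"turn",round(8.66-y,2),"tz",t[:,2].mean().round(4),"+-",(t[:,2].std()/10**.5).round(4),"j6",np.mean(j).round(4),"F",np.mean(f,0).round(2),"T",t.mean(0).round(3),"p",s["tcp_pos"].round(4))
E
python3 t.py
```

```text
clk 7.65 turn 49.18 tz 0.0282 +- 0.0123 j6 0.071 F [-0.03  0.32  0.26] T [-0.004 -0.005  0.028] p [ 0.4659 -0.0156  0.092 ]
```

Call:
{"op": "jog_arm", "data": {
  "motion": [
    {"wx": 0,"wy": 0.04,"wz": 0,"tx": 0,"ty": 0,"tz": 0,"claw": 1}
  ]
}}

```text
clock: 7.75
tcp_pos: [0.4659, -0.0156, 0.092]
orientation: [-1.492, 0.582, -0.591]
force: [1.6, 0.2, -0.4]
finger_gap: 0.0089
```

```bash
python3 t.py
```

```text
clk 8.25 turn 51.57 tz 0.0274 +- 0.0127 j6 0.0574 F [0.18 0.3  0.33] T [-0.012  0.002  0.027] p [ 0.4659 -0.0156  0.092 ]
```

Call:
{"op": "jog_arm", "data": {
  "motion": [
    {"wx": 0,"wy": 0.04,"wz": 0,"tx": 0,"ty": 0,"tz": 0,"claw": 1}
  ]
}}

```text
clock: 8.35
tcp_pos: [0.4659, -0.0156, 0.092]
orientation: [-1.482, 0.614, -0.624]
force: [-0.3, 0.3, -0.4]
finger_gap: 0.0089
```

```bash
python3 t.py
```

```text
clk 8.85 turn 53.95 tz 0.0224 +- 0.007 j6 0.057 F [0.17 0.41 0.18] T [ 0.006 -0.016  0.022] p [ 0.4659 -0.0156  0.092 ]
```

Call:
{"op": "jog_arm", "data": {
  "motion": [
    {"wx": 0,"wy": 0.04,"wz": 0,"tx": 0,"ty": 0,"tz": 0,"claw": 1}
  ]
}}

```text
clock: 8.95
tcp_pos: [0.4659, -0.0156, 0.092]
orientation: [-1.472, 0.646, -0.656]
force: [0.6, 0.5, -0.2]
finger_gap: 0.0087
```

```bash
python3 t.py
```

```text
clk 9.45 turn 56.34 tz 0.0238 +- 0.0109 j6 0.0576 F [0.18 0.51 0.17] T [ 0.016 -0.023  0.024] p [ 0.4659 -0.0156  0.092 ]
```

Call:
{"op": "jog_arm", "data": {
  "motion": [
    {"wx": 0,"wy": 0.04,"wz": 0,"tx": 0,"ty": 0,"tz": 0,"claw": 1}
  ]
}}

```text
clock: 9.55
tcp_pos: [0.4659, -0.0155, 0.092]
orientation: [-1.462, 0.678, -0.688]
force: [0.7, 0.5, 0.1]
finger_gap: 0.0085
```

```bash
python3 t.py
```

```text
clk 10.05 turn 58.73 tz 0.0196 +- 0.0107 j6 0.0568 F [ 0.29  0.31 -0.17] T [ 0.01  -0.033  0.02 ] p [ 0.4659 -0.0156  0.092 ]
```

Call:
{"op": "jog_arm", "data": {
  "motion": [
    {"wx": 0,"wy": 0.04,"wz": 0,"tx": 0,"ty": 0,"tz": 0,"claw": 1}
  ]
}}

```text
clock: 10.15
tcp_pos: [0.4659, -0.0156, 0.092]
orientation: [-1.451, 0.71, -0.72]
force: [-0.0, 0.9, -0.7]
finger_gap: 0.0086
```

```bash
python3 t.py
```

```text
clk 10.65 turn 61.11 tz 0.0242 +- 0.0089 j6 0.057 F [ 0.59  0.39 -0.18] T [ 0.02  -0.033  0.024] p [ 0.4659 -0.0156  0.092 ]
```

Call:
{"op": "jog_arm", "data": {
  "motion": [
    {"wx": 0,"wy": 0.04,"wz": 0,"tx": 0,"ty": 0,"tz": 0,"claw": 1}
  ]
}}

```text
clock: 10.75
tcp_pos: [0.466, -0.0156, 0.0921]
orientation: [-1.439, 0.742, -0.752]
force: [0.3, 0.6, 0.1]
finger_gap: 0.0093
```

```bash
python3 t.py
```

```text
clk 11.25 turn 63.5 tz 0.0313 +- 0.0104 j6 0.0573 F [ 0.29  0.48 -0.33] T [ 0.022 -0.044  0.031] p [ 0.466  -0.0156  0.0921]
```

Call:
{"op": "jog_arm", "data": {
  "motion": [
    {"wx": 0,"wy": 0.04,"wz": 0,"tx": 0,"ty": 0,"tz": 0,"claw": 1}
  ]
}}

```text
clock: 11.35
tcp_pos: [0.4659, -0.0155, 0.092]
orientation: [-1.427, 0.774, -0.784]
force: [1.4, 0.0, 0.0]
finger_gap: 0.0086
```

```bash
python3 t.py; python3 look.py wrist w6; python3 look.py side s6
```

```text
clk 11.85 turn 65.89 tz 0.0307 +- 0.0107 j6 0.0567 F [ 0.43  0.52 -0.2 ] T [ 0.028 -0.053  0.031] p [ 0.466  -0.0156  0.0921]
{'clock': 11.85, 'qpos': [-0.292, 0.0069, 2.0158, -0.0022, 1.113, -0.863], 'tcp_pos': [0.466, -0.0156, 0.0921], 'force': [-0.2447, 0.6064, -0.5143], 'torque': [-0.0291, -0.0518, 0.0635], 'finger_gap': 0.0086}
yaw z -57.22760145185478 y [ 0.0052 -0.0036 -1.    ]
{'clock': 11.9, 'qpos': [-0.292, 0.0068, 2.0158, -0.0022, 1.1129, -0.863], 'tcp_pos': [0.466, -0.0155, 0.092], 'force': [-0.2646, 0.1656, 0.5437], 'torque': [0.0477, -0.075, 0.0051], 'finger_gap': 0.0089}
yaw z -57.22857079921983 y [ 0.0052 -0.0036 -1.    ]
```

View pics/w6.png

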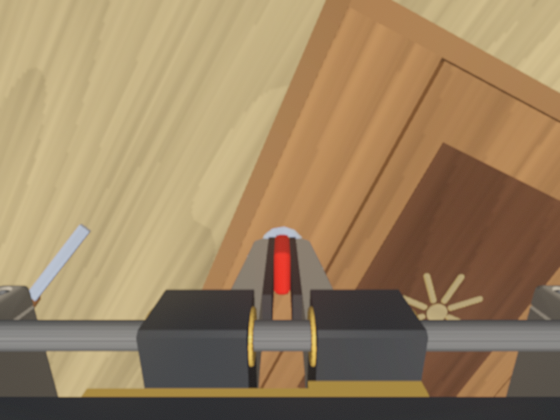

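Call:
{"op": "jog_arm", "data": {
  "motion": [
    {"wx": 0,"wy": 0.035,"wz": 0,"tx": 0,"ty": 0,"tz": 0,"claw": 1}
  ]
}}

```text
clock: 12.05
tcp_pos: [0.4659, -0.0155, 0.092]
orientation: [-1.416, 0.802, -0.812]
force: [-0.4, 0.7, -0.8]
finger_gap: 0.0088
```

```bash
python3 t.py
```

```text
clk 12.55 turn 67.98 tz 0.0316 +- 0.0085 j6 0.0538 F [ 0.62  0.54 -0.44] T [ 0.011 -0.085  0.032] p [ 0.4659 -0.0156  0.092 ]
```

Call:
{"op": "jog_arm", "data": {
  "motion": [
    {"wx": 0,"wy": 0.035,"wz": 0,"tx": 0,"ty": 0,"tz": 0,"claw": 1}
  ]
}}

```text
clock: 12.65
tcp_pos: [0.4659, -0.0155, 0.092]
orientation: [-1.405, 0.83, -0.84]
force: [0.6, 0.5, -0.8]
finger_gap: 0.0085
```

```bash
python3 t.py
```

```text
clk 13.15 turn 70.07 tz 0.0567 +- 0.011 j6 0.0682 F [ 0.45  0.63 -0.37] T [ 0.046 -0.057  0.057] p [ 0.4659 -0.0156  0.092 ]
```

Call:
{"op": "jog_arm", "data": {
  "motion": [
    {"wx": 0,"wy": 0.03,"wz": 0,"tx": 0,"ty": 0,"tz": 0,"claw": 1}
  ]
}}

```text
clock: 13.25
tcp_pos: [0.4659, -0.0155, 0.092]
orientation: [-1.395, 0.853, -0.864]
force: [1.1, 0.8, 0.1]
finger_gap: 0.0088
```

```bash
python3 t.py
```

```text
clk 13.75 turn 71.85 tz 0.0641 +- 0.0146 j6 0.0866 F [ 0.93  0.52 -0.26] T [ 0.03  -0.052  0.064] p [ 0.466  -0.0155  0.092 ]
```

Call:
{"op": "jog_arm", "data": {
  "motion": [
    {"wx": 0,"wy": 0.03,"wz": 0,"tx": 0,"ty": 0,"tz": 0,"claw": 1}
  ]
}}

```text
clock: 13.85
tcp_pos: [0.4659, -0.0156, 0.092]
orientation: [-1.385, 0.877, -0.888]
force: [1.1, 0.9, -1.4]
finger_gap: 0.0087
```

```bash
python3 t.py
```

```text
clk 14.35 turn 73.65 tz 0.0833 +- 0.0089 j6 0.1164 F [0.62 0.61 0.02] T [ 0.056 -0.012  0.083] p [ 0.4659 -0.0156  0.092 ]
```

Call:
{"op": "jog_arm", "data": {
  "motion": [
    {"wx": 0,"wy": 0.025,"wz": 0,"tx": 0,"ty": 0,"tz": 0,"claw": 1}
  ]
}}

```text
clock: 14.45
tcp_pos: [0.4659, -0.0155, 0.092]
orientation: [-1.376, 0.898, -0.908]
force: [0.5, 0.3, -0.1]
finger_gap: 0.0086
```

```bash
python3 t.py
```

```text
clk 14.95 turn 75.14 tz 0.1038 +- 0.0083 j6 0.1239 F [ 0.22  0.46 -0.24] T [0.028 0.006 0.104] p [ 0.4659 -0.0156  0.092 ]
```

Call:
{"op": "jog_arm", "data": {
  "motion": [
    {"wx": 0,"wy": -0.08,"wz": 0,"tx": 0,"ty": 0,"tz": 0,"claw": 1},
    {"wx": 0,"wy": -0.12,"wz": 0,"tx": 0,"ty": 0,"tz": 0,"claw": 1},
    {"wx": 0,"wy": -0.12,"wz": 0,"tx": 0,"ty": 0,"tz": 0,"claw": 1},
    {"wx": 0,"wy": -0.12,"wz": 0,"tx": 0,"ty": 0,"tz": 0,"claw": 1},
    {"wx": 0,"wy": -0.12,"wz": 0,"tx": 0,"ty": 0,"tz": 0,"claw": 1},
    {"wx": 0,"wy": -0.12,"wz": 0,"tx": 0,"ty": 0,"tz": 0,"claw": 1},
    {"wx": 0,"wy": -0.12,"wz": 0,"tx": 0,"ty": 0,"tz": 0,"claw": 1},
    {"wx": 0,"wy": -0.12,"wz": 0,"tx": 0,"ty": 0,"tz": 0,"claw": 1},
    {"wx": 0,"wy": -0.1,"wz": 0,"tx": 0,"ty": 0,"tz": 0,"claw": 1},
    {"wx": 0,"wy": -0.08,"wz": 0,"tx": 0,"ty": 0,"tz": 0,"claw": 1}
  ]
}}

```text
clock: 15.95
tcp_pos: [0.4659, -0.0158, 0.092]
orientation: [-1.574, -0.032, 0.024]
force: [-0.5, 0.6, -0.3]
finger_gap: 0.0088
```

```bash
python3 t.py
```

```text
clk 16.45 turn 6.87 tz -0.0089 +- 0.0084 j6 -0.0961 F [ 0.12  0.09 -0.08] T [ 0.088 -0.057 -0.009] p [ 0.4659 -0.0158  0.0921]
```

Call:
{"op": "jog_arm", "data": {
  "motion": [
    {"wx": 0,"wy": -0.08,"wz": 0,"tx": 0,"ty": 0,"tz": 0,"claw": 1},
    {"wx": 0,"wy": -0.075,"wz": 0,"tx": 0,"ty": 0,"tz": 0,"claw": 1}
  ]
}}

```text
clock: 16.65
tcp_pos: [0.4658, -0.0158, 0.092]
orientation: [-1.569, -0.159, 0.152]
force: [-0.1, 0.1, 0.3]
finger_gap: 0.0088
```

```bash
python3 t.py; python3 look.py wrist w7;  python3 - <<'E'
from h import *
d=np.load("pics/w7.npz");im=d["im"]
cc=im[200:310,220:345]; cv2.imwrite("pics/w7k.png",cv2.resize(cc,None,fx=5,fy=5,interpolation=cv2.INTER_CUBIC)[:,:,::-1])
E
```

```text
clk 17.15 turn -2.47 tz -0.0193 +- 0.0053 j6 -0.0835 F [ 0.31  0.05 -0.11] T [ 0.065 -0.036 -0.019] p [ 0.4659 -0.0158  0.092 ]
{'clock': 17.15, 'qpos': [-0.2927, 0.0068, 2.0159, -0.002, 1.1131, -2.0568], 'tcp_pos': [0.4659, -0.0158, 0.092], 'force': [0.7558, 0.8612, -0.4769], 'torque': [0.0488, -0.0311, -0.0502], 'finger_gap': 0.0091}
yaw z 11.127438092028017 y [ 0.005  -0.0034 -1.    ]
```

View pics/w7k.png

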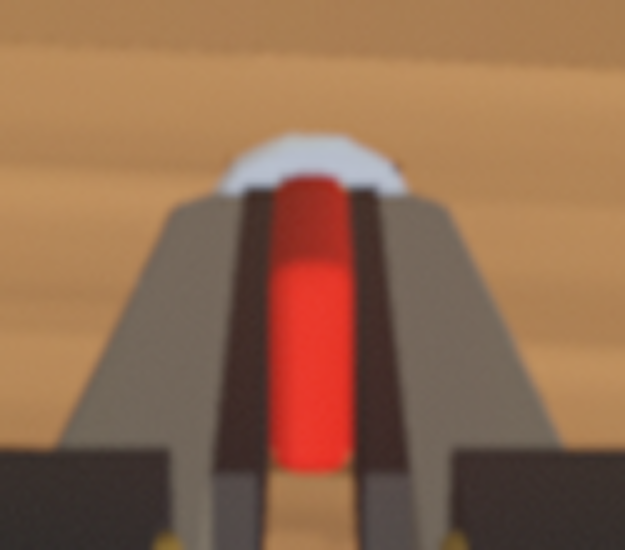

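Call:
{"op": "jog_arm", "data": {
  "motion": [
    {"wx": 0,"wy": 0.025,"wz": 0,"tx": 0,"ty": 0,"tz": 0,"claw": 1},
    {"wx": 0,"wy": 0,"wz": 0,"tx": 0,"ty": -0.01,"tz": 0,"claw": 1},
    {"wx": 0,"wy": 0,"wz": 0,"tx": 0,"ty": -0.015,"tz": 0,"claw": 1}
  ]
}}

```text
clock: 17.5
tcp_pos: [0.4654, -0.0157, 0.0968]
orientation: [-1.57, -0.133, 0.127]
force: [0.7, -0.1, -0.1]
finger_gap: 0.0088
```

```bash
python3 t.py
```

```text
clk 18.0 turn -0.82 tz -0.0051 +- 0.007 j6 0.0019 F [ 0.03  0.13 -0.53] T [ 0.026  0.002 -0.005] p [ 0.4654 -0.0157  0.0968]
```

Call:
{"op": "jog_arm", "data": {
  "motion": [
    {"wx": 0,"wy": 0,"wz": 0,"tx": 0,"ty": -0.02,"tz": 0,"claw": 1},
    {"wx": 0,"wy": 0,"wz": 0,"tx": 0,"ty": -0.02,"tz": 0,"claw": 1},
    {"wx": 0,"wy": 0,"wz": 0,"tx": 0,"ty": -0.02,"tz": 0,"claw": 1}
  ]
}}

```text
clock: 18.3
tcp_pos: [0.4654, -0.0156, 0.1091]
orientation: [-1.57, -0.133, 0.127]
force: [0.4, 0.6, -0.9]
finger_gap: 0.0088
```

```bash
python3 t.py
```

```text
clk 18.8 turn -0.81 tz 0.0118 +- 0.0098 j6 -0.0009 F [ 0.34 -0.14 -0.14] T [ 0.024 -0.052  0.012] p [ 0.4653 -0.0156  0.1087]
```

Call:
{"op": "jog_arm", "data": {
  "motion": [
    {"wx": 0,"wy": 0,"wz": 0,"tx": 0,"ty": -0.02,"tz": 0,"claw": 1},
    {"wx": 0,"wy": 0,"wz": 0,"tx": 0,"ty": -0.02,"tz": 0,"claw": 1},
    {"wx": 0,"wy": 0,"wz": 0,"tx": 0,"ty": -0.04,"tz": 0,"claw": 1},
    {"wx": 0,"wy": 0,"wz": 0,"tx": 0,"ty": -0.06,"tz": 0,"claw": 1},
    {"wx": 0,"wy": 0,"wz": 0,"tx": 0,"ty": -0.08,"tz": 0,"claw": 1},
    {"wx": 0,"wy": 0,"wz": 0,"tx": 0,"ty": -0.08,"tz": 0,"claw": 1}
  ]
}}

```text
clock: 19.4
tcp_pos: [0.4631, -0.0149, 0.1709]
orientation: [-1.568, -0.129, 0.131]
force: [-0.1, -1.1, 0.4]
finger_gap: 0.0087
```

```bash
python3 t.py; python3 look.py wrist w8; python3 look.py side s8
python3 - <<'E'
import cv2
i=cv2.imread("pics/s8.png")[130:280,180:390]; cv2.imwrite("pics/s8c.png",cv2.resize(i,None,fx=3.8,fy=3.8,interpolation=cv2.INTER_CUBIC))
E
```

```text
clk 19.9 turn -0.81 tz -0.0071 +- 0.0098 j6 0.0002 F [ 0.33 -0.26 -0.32] T [ 0.057 -0.006 -0.007] p [ 0.4627 -0.0147  0.1688]
{'clock': 19.9, 'qpos': [-0.2925, -0.0956, 1.9501, -0.002, 1.2899, -2.0281], 'tcp_pos': [0.4627, -0.0147, 0.1688], 'force': [-0.0488, -0.4872, -0.3325], 'torque': [0.0498, -0.0396, 0.0079], 'finger_gap': 0.0087}
yaw z 9.473387205530365 y [-0.0032 -0.001  -1.    ]
{'clock': 19.95, 'qpos': [-0.2925, -0.0957, 1.9499, -0.002, 1.2899, -2.0281], 'tcp_pos': [0.4628, -0.0148, 0.1689], 'force': [-0.0758, -0.3638, -0.2762], 'torque': [0.0722, 0.0086, -0.0174], 'finger_gap': 0.0088}
yaw z 9.471262780314268 y [-0.0029 -0.0011 -1.    ]
```

View pics/w8.png

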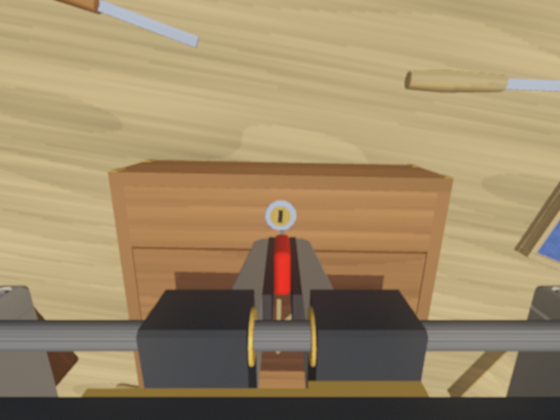

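View pics/s8c.png

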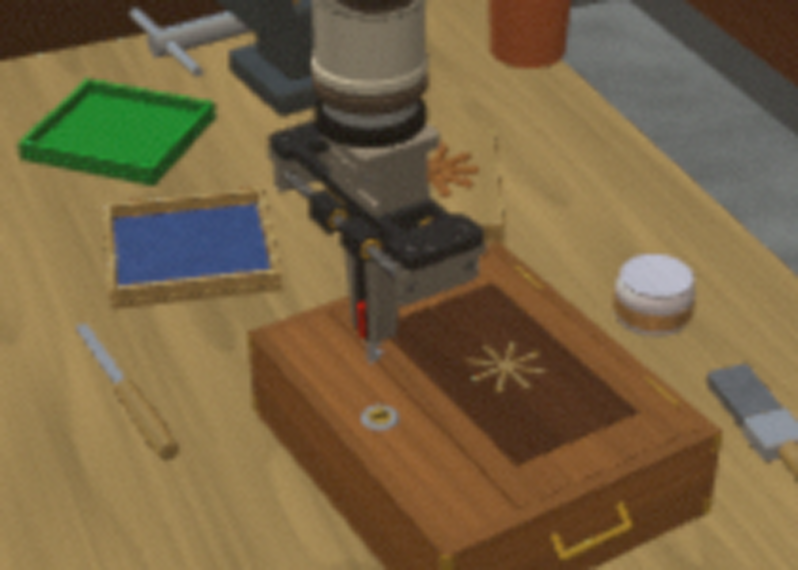

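Call:
{"op": "jog_arm", "data": {
  "motion": [
    {"wx": 0,"wy": 0,"wz": 0,"tx": 0,"ty": -0.05,"tz": 0.08,"claw": 1},
    {"wx": 0,"wy": 0,"wz": 0,"tx": 0.017,"ty": 0,"tz": 0.15,"claw": 1},
    {"wx": 0,"wy": 0,"wz": 0,"tx": 0.017,"ty": 0,"tz": 0.2,"claw": 1},
    {"wx": 0,"wy": 0,"wz": 0,"tx": 0.017,"ty": 0,"tz": 0.2,"claw": 1},
    {"wx": 0,"wy": 0,"wz": 0,"tx": 0.017,"ty": 0,"tz": 0.2,"claw": 1},
    {"wx": 0,"wy": 0,"wz": 0,"tx": 0.017,"ty": 0,"tz": 0.2,"claw": 1},
    {"wx": 0,"wy": 0,"wz": 0,"tx": 0.017,"ty": 0,"tz": 0.2,"claw": 1},
    {"wx": 0,"wy": 0,"wz": 0,"tx": 0.017,"ty": 0,"tz": 0.2,"claw": 1},
    {"wx": 0,"wy": 0,"wz": 0,"tx": 0.017,"ty": 0,"tz": 0.2,"claw": 1},
    {"wx": 0,"wy": 0,"wz": 0,"tx": 0.017,"ty": 0,"tz": 0.2,"claw": 1},
    {"wx": 0,"wy": 0,"wz": 0,"tx": 0,"ty": 0,"tz": 0.08,"claw": 1},
    {"wx": 0,"wy": 0,"wz": 0,"tx": 0,"ty": 0,"tz": 0,"claw": 1}
  ]
}}

```text
clock: 21.2
tcp_pos: [0.4295, 0.3816, 0.177]
orientation: [-1.569, -0.125, 0.129]
force: [0.2, -0.1, -0.3]
finger_gap: 0.0091
```

```bash
python3 look.py wrist w9; python3 look.py side s9
python3 - <<'E'
from h import *
d=np.load("pics/w9.npz");im=d["im"];c=imaging.calibration("wrist"); T=wristT(dict(orientation=d["o"],tcp_pos=d["p"]),c)
_,b=masks(im); cn,_=cv2.findContours(b,cv2.RETR_EXTERNAL,cv2.CHAIN_APPROX_NONE)
for k in cn:
    if cv2.contourArea(k)>300: a=cv2.approxPolyDP(k,6,True)[:,0]; print(a.tolist(),[plane(c,p,.008,T)[:2].round(3).tolist() for p in a])
E
```

```text
{'clock': 21.2, 'qpos': [0.5163, 0.19, 1.637, -0.0004, 1.3179, -1.2158], 'tcp_pos': [0.4295, 0.3816, 0.177], 'force': [0.2204, -0.1152, -0.3056], 'torque': [-0.0516, -0.0201, 0.0281], 'finger_gap': 0.0091}
yaw z 9.249803036669848 y [-0.0026 -0.0019 -1.    ]
{'clock': 21.25, 'qpos': [0.5148, 0.189, 1.6381, -0.0007, 1.3179, -1.2164], 'tcp_pos': [0.4297, 0.3806, 0.177], 'force': [-0.2837, -0.4285, -0.3162], 'torque': [0.0332, 0.0726, 0.0024], 'finger_gap': 0.0089}
yaw z 9.202549922086845 y [-0.0026 -0.0023 -1.    ]
[[242, 108], [204, 220], [254, 239], [280, 228], [310, 239], [349, 152]] [[0.345, 0.324], [0.48, 0.295], [0.495, 0.358], [0.475, 0.387], [0.483, 0.425], [0.373, 0.449]]
```

View pics/w9.png

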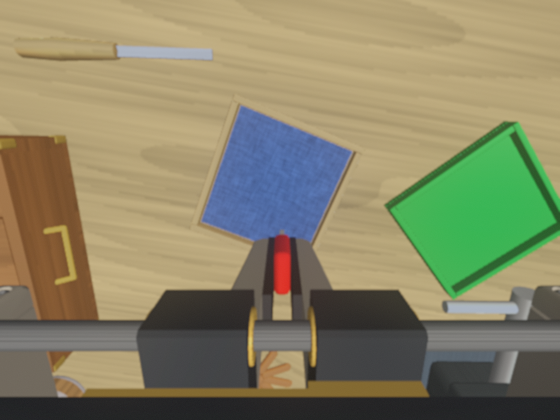

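View pics/s9.png

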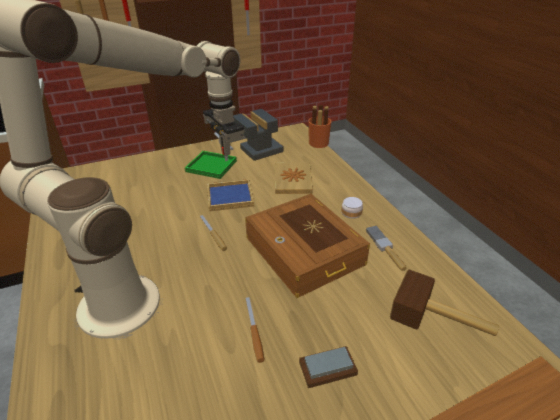

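Call:
{"op": "jog_arm", "data": {
  "motion": [
    {"wx": 0,"wy": 0,"wz": 0.12,"tx": 0,"ty": 0,"tz": 0,"claw": 1},
    {"wx": 0,"wy": 0,"wz": 0.14,"tx": 0,"ty": 0,"tz": 0,"claw": 1},
    {"wx": 0,"wy": 0,"wz": 0.14,"tx": 0,"ty": 0,"tz": 0,"claw": 1},
    {"wx": 0,"wy": 0,"wz": 0.14,"tx": 0,"ty": 0,"tz": 0,"claw": 1}
  ]
}}

```text
clock: 21.7
tcp_pos: [0.4282, 0.3747, 0.1809]
orientation: [-1.565, 0.337, 0.579]
force: [-0.2, 0.9, -0.0]
finger_gap: 0.0088
```

```bash
python3 look.py side s10
```

```text
{'clock': 21.7, 'qpos': [0.4227, 0.6088, 1.1913, 0.1522, 1.9041, -1.2974], 'tcp_pos': [0.4282, 0.3747, 0.1809], 'force': [-0.174, 0.8666, -0.0386], 'torque': [0.1084, -0.3367, -0.0146], 'finger_gap': 0.0088}
yaw z 9.03910426001171 y [-0.543  -0.0871 -0.8352]
```

View pics/s10.png

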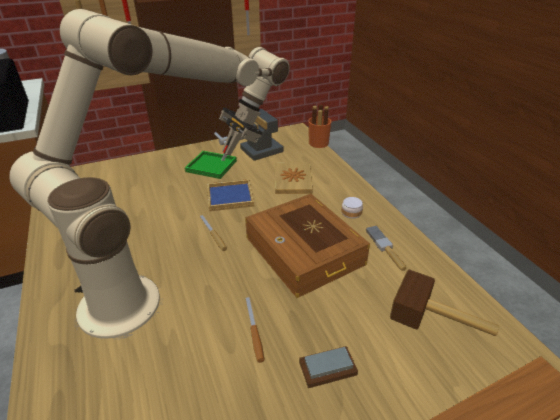

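Call:
{"op": "jog_arm", "data": {
  "motion": [
    {"wx": 0,"wy": 0,"wz": 0.14,"tx": 0,"ty": 0,"tz": 0,"claw": 1},
    {"wx": 0,"wy": 0,"wz": 0.14,"tx": 0,"ty": 0,"tz": 0,"claw": 1},
    {"wx": 0,"wy": 0,"wz": 0.03,"tx": 0,"ty": 0,"tz": 0,"claw": 1}
  ]
}}

```text
clock: 22.05
tcp_pos: [0.4291, 0.3674, 0.1696]
orientation: [-1.518, 0.621, 0.833]
force: [1.1, -0.3, -1.6]
finger_gap: 0.0087
```

```bash
cat > go.py <<'E'
from h import *
import sys
s=observe(); M=R.from_rotvec(s["orientation"]).as_matrix()
g=np.array(list(map(float,sys.argv[1:4]))); d=M.T@(g-s["tcp_pos"]); print("pos",s["tcp_pos"].round(4),"tool d/0.2:",(d/.2).round(3),"tilt",np.degrees(np.arccos(-M[2,1])).round(1),"q",s["qpos"].round(2),"tip",(s["tcp_pos"]+.029*M[:,1]).round(3))
E
python3 go.py .43 .372 .05
```

```text
pos [0.4291 0.3674 0.1696] tool d/0.2: [0.482 0.354 0.026] tilt 53.0 q [ 0.39  0.88  0.95  0.23  2.21 -1.28] tip [0.406 0.364 0.152]
```

Call:
{"op": "jog_arm", "data": {
  "motion": [
    {"wx": 0,"wy": 0,"wz": 0,"tx": 0.1,"ty": 0.073,"tz": 0.006,"claw": 1},
    {"wx": 0,"wy": 0,"wz": 0,"tx": 0.1,"ty": 0.073,"tz": 0.006,"claw": 1},
    {"wx": 0,"wy": 0,"wz": 0,"tx": 0.1,"ty": 0.073,"tz": 0.006,"claw": 1},
    {"wx": 0,"wy": 0,"wz": 0,"tx": 0.1,"ty": 0.073,"tz": 0.006,"claw": 1},
    {"wx": 0,"wy": 0,"wz": 0,"tx": 0.05,"ty": 0.035,"tz": 0.003,"claw": 1},
    {"wx": 0,"wy": 0,"wz": 0,"tx": 0,"ty": 0,"tz": 0,"claw": 1}
  ]
}}

```text
clock: 22.65
tcp_pos: [0.4349, 0.3645, 0.0527]
orientation: [-1.515, 0.629, 0.82]
force: [-0.5, -0.2, -0.1]
finger_gap: 0.009
```

```bash
python3 go.py .43 .372 .028;python3 look.py scene c11; python3 look.py side s11
python3 - <<'E'
import cv2
i=cv2.imread("pics/s11.png")[130:230,160:300]; cv2.imwrite("pics/s11c.png",cv2.resize(i,None,fx=5,fy=5,interpolation=cv2.INTER_CUBIC))
E
```

```text
pos [0.4349 0.3645 0.0527] tool d/0.2: [0.087 0.09  0.041] tilt 52.8 q [ 0.38  1.03  0.95  0.21  2.06 -1.32] tip [0.412 0.361 0.035]
{'clock': 22.65, 'qpos': [0.3754, 1.0283, 0.9506, 0.2119, 2.0616, -1.3164], 'tcp_pos': [0.4349, 0.3645, 0.0527], 'force': [-0.4722, -0.2399, -0.1094], 'torque': [0.0945, -0.37, -0.0214], 'finger_gap': 0.009}
yaw z 7.712915558585338 y [-0.7889 -0.1115 -0.6044]
{'clock': 22.7, 'qpos': [0.3754, 1.0272, 0.9499, 0.2119, 2.0624, -1.3163], 'tcp_pos': [0.4353, 0.3646, 0.0536], 'force': [0.6891, -0.2294, -0.1832], 'torque': [0.0842, -0.3813, 0.0319], 'finger_gap': 0.0089}
yaw z 7.716575726550817 y [-0.7883 -0.1114 -0.6051]
```

View pics/s11c.png

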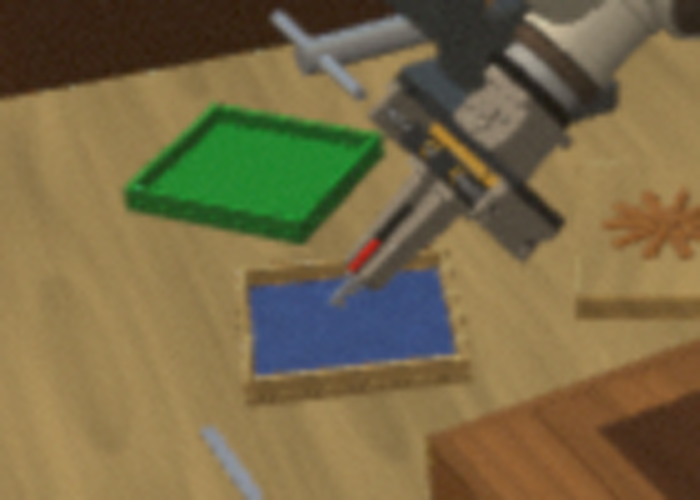

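View pics/c11.png

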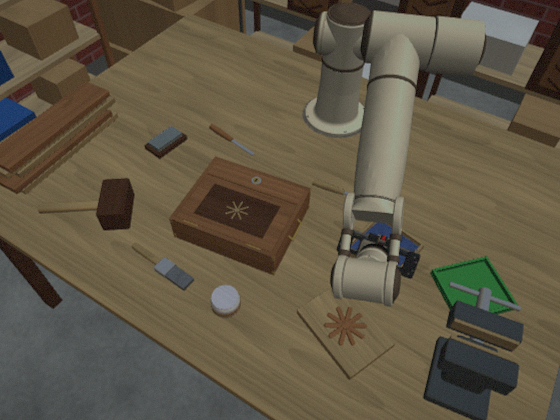

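Call:
{"op": "jog_arm", "data": {
  "motion": [
    {"wx": 0,"wy": 0,"wz": 0,"tx": 0.04,"ty": 0.03,"tz": 0.02,"claw": 1},
    {"wx": 0,"wy": 0,"wz": 0,"tx": 0.03,"ty": 0.02,"tz": 0.015,"claw": 1},
    {"wx": 0,"wy": 0,"wz": 0,"tx": 0,"ty": 0,"tz": 0,"claw": 1}
  ]
}}

```text
clock: 23.05
tcp_pos: [0.4374, 0.3733, 0.0395]
orientation: [-1.514, 0.62, 0.814]
force: [0.1, 1.1, -1.2]
finger_gap: 0.009
```

```bash
python3 go.py .43 .372 .028; python3 t.py; python3 look.py side s12
python3 - <<'E'
import cv2
i=cv2.imread("pics/s12.png")[130:230,160:300]; cv2.imwrite("pics/s12c.png",cv2.resize(i,None,fx=5,fy=5,interpolation=cv2.INTER_CUBIC))
E
```

```text
pos [0.4374 0.3733 0.0395] tool d/0.2: [ 0.023  0.065 -0.001] tilt 52.3 q [ 0.38  1.06  0.92  0.22  2.05 -1.31] tip [0.415 0.37  0.022]
clk 23.55 turn 0.97 tz -0.0018 +- 0.0117 j6 0.0124 F [ 0.02  0.12 -0.2 ] T [ 0.08  -0.394 -0.002] p [0.4376 0.3729 0.04  ]
{'clock': 23.55, 'qpos': [0.3838, 1.0557, 0.9256, 0.2184, 2.0481, -1.3106], 'tcp_pos': [0.4376, 0.3729, 0.04], 'force': [-1.3638, 0.424, -0.3962], 'torque': [0.0793, -0.4398, 0.0121], 'finger_gap': 0.0092}
yaw z 7.687975070397899 y [-0.7835 -0.1089 -0.6118]
```

View pics/s12c.png

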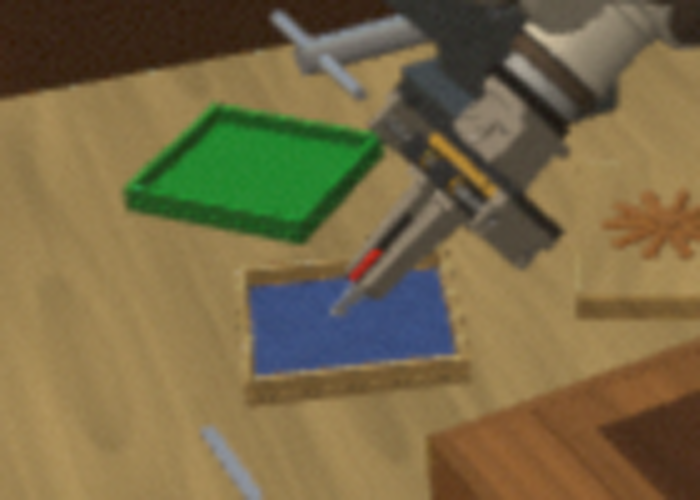

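Call:
{"op": "jog_arm", "data": {
  "motion": [
    {"wx": 0,"wy": 0,"wz": 0,"tx": 0.012,"ty": 0.02,"tz": 0,"claw": 1},
    {"wx": 0,"wy": 0,"wz": 0,"tx": 0.012,"ty": 0.015,"tz": 0,"claw": 1},
    {"wx": 0,"wy": 0,"wz": 0,"tx": 0,"ty": 0,"tz": 0,"claw": 1}
  ]
}}

```text
clock: 23.9
tcp_pos: [0.4348, 0.3724, 0.0312]
orientation: [-1.514, 0.621, 0.814]
force: [-0.2, -0.0, -0.4]
finger_gap: 0.0088
```

```bash
python3 go.py .43 .372 .028; python3 t.py
```

```text
pos [0.4348 0.3724 0.0312] tool d/0.2: [-0.002  0.029  0.001] tilt 52.3 q [ 0.38  1.06  0.93  0.22  2.03 -1.31] tip [0.412 0.369 0.013]
clk 24.4 turn 0.98 tz -0.0012 +- 0.0103 j6 0.0108 F [-0.18  0.07 -0.15] T [ 0.098 -0.379 -0.001] p [0.4354 0.3726 0.032 ]
```

Call:
{"op": "jog_arm", "data": {
  "motion": [
    {"wx": 0,"wy": 0,"wz": 0,"tx": 0.008,"ty": 0.006,"tz": 0,"claw": 1},
    {"wx": 0,"wy": 0,"wz": 0,"tx": 0.008,"ty": 0.006,"tz": 0,"claw": 1}
  ]
}}

```text
clock: 24.6
tcp_pos: [0.4357, 0.3726, 0.0281]
orientation: [-1.514, 0.619, 0.812]
force: [0.2, 0.4, -0.6]
finger_gap: 0.0086
```

```bash
python3 go.py .43 .372 .028; python3 t.py
```

```text
pos [0.4357 0.3726 0.0281] tool d/0.2: [-0.017  0.023  0.001] tilt 52.2 q [ 0.38  1.07  0.93  0.22  2.03 -1.31] tip [0.413 0.369 0.01 ]
clk 25.1 turn 0.98 tz 0.0102 +- 0.0097 j6 0.0108 F [ 0.05  0.07 -0.44] T [ 0.089 -0.393  0.01 ] p [0.4357 0.3727 0.0283]
```

Call:
{"op": "jog_arm", "data": {
  "motion": [
    {"wx": 0,"wy": 0,"wz": 0,"tx": 0,"ty": 0,"tz": 0,"claw": 0.4},
    {"wx": 0,"wy": 0,"wz": 0,"tx": 0,"ty": 0,"tz": 0,"claw": 0.4},
    {"wx": 0,"wy": 0,"wz": 0,"tx": 0,"ty": 0,"tz": 0,"claw": 0.4},
    {"wx": 0,"wy": 0,"wz": 0,"tx": 0,"ty": 0,"tz": 0,"claw": 0.4}
  ]
}}

```text
clock: 25.5
tcp_pos: [0.4358, 0.3727, 0.0286]
orientation: [-1.513, 0.619, 0.812]
force: [0.5, -0.2, 0.7]
finger_gap: 0.0278
```

```bash
python3 look.py side s13; python3 look.py wrist w13
python3 - <<'E'
import cv2
i=cv2.imread("pics/s13.png")[130:230,160:300]; cv2.imwrite("pics/s13c.png",cv2.resize(i,None,fx=5,fy=5,interpolation=cv2.INTER_CUBIC))
E
```

```text
{'clock': 25.5, 'qpos': [0.3844, 1.0663, 0.9313, 0.2171, 2.0299, -1.3145], 'tcp_pos': [0.4358, 0.3727, 0.0286], 'force': [0.4961, -0.1592, 0.6622], 'torque': [0.0417, -0.3761, 0.0429], 'finger_gap': 0.0278}
yaw z 7.6833347119691515 y [-0.7823 -0.1082 -0.6134]
{'clock': 25.55, 'qpos': [0.3844, 1.0662, 0.9313, 0.2171, 2.03, -1.3145], 'tcp_pos': [0.4358, 0.3727, 0.0286], 'force': [-0.2108, 0.4412, 0.561], 'torque': [0.0345, -0.3266, 0.0091], 'finger_gap': 0.0275}
yaw z 7.682810055706799 y [-0.7823 -0.1082 -0.6135]
```

View pics/s13c.png

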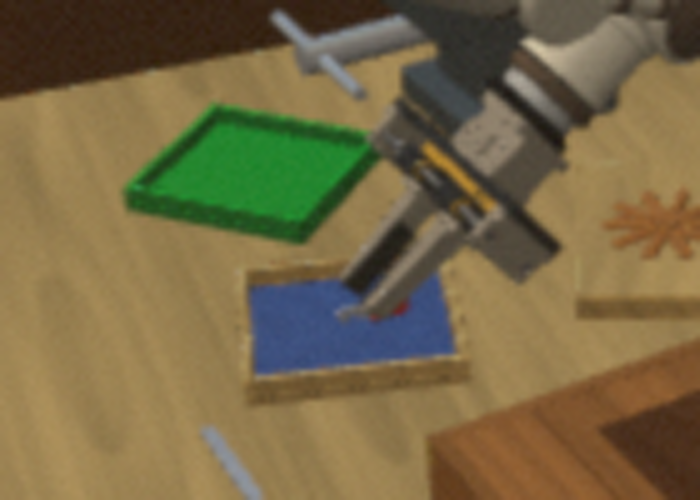

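View pics/w13.png

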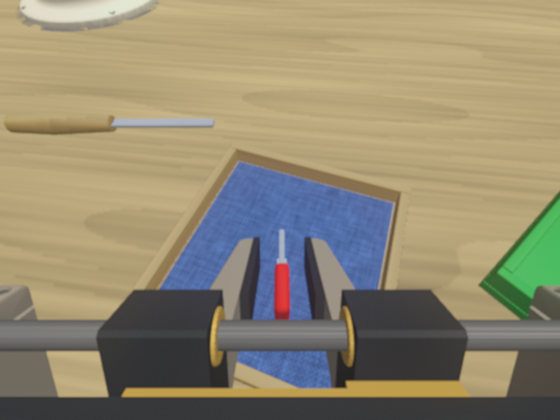

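Call:
{"op": "jog_arm", "data": {
  "motion": [
    {"wx": 0,"wy": 0,"wz": 0,"tx": -0.05,"ty": -0.04,"tz": 0,"claw": 0.4},
    {"wx": 0,"wy": 0,"wz": 0,"tx": -0.1,"ty": -0.08,"tz": 0,"claw": 0.4},
    {"wx": 0,"wy": 0,"wz": 0,"tx": -0.15,"ty": -0.12,"tz": 0,"claw": 0.4},
    {"wx": 0,"wy": 0,"wz": 0,"tx": -0.15,"ty": -0.12,"tz": 0,"claw": 0.4},
    {"wx": 0,"wy": 0,"wz": 0,"tx": -0.15,"ty": -0.12,"tz": 0,"claw": 0.4},
    {"wx": 0,"wy": 0,"wz": 0,"tx": 0,"ty": 0,"tz": 0,"claw": 0.4},
    {"wx": 0,"wy": 0,"wz": 0,"tx": 0,"ty": 0,"tz": 0,"claw": 0.4}
  ]
}}

```text
clock: 26.3
tcp_pos: [0.4375, 0.3735, 0.1924]
orientation: [-1.513, 0.618, 0.813]
force: [0.3, 1.2, -0.6]
finger_gap: 0.0277
```

```bash
python3 look.py side s14; python3 look.py wrist w14; python3 look.py scene c14
python3 - <<'E'
import cv2,numpy as np
a=cv2.imread("pics/s14.png"); i=cv2.resize(a[150:230,180:300],None,fx=5,fy=5,interpolation=cv2.INTER_CUBIC); cv2.imwrite("pics/s14c.png",i)
E
```

```text
{'clock': 26.3, 'qpos': [0.3846, 0.8713, 0.9124, 0.2481, 2.2382, -1.2567], 'tcp_pos': [0.4375, 0.3735, 0.1924], 'force': [0.3331, 1.1951, -0.5601], 'torque': [0.0656, -0.3693, -0.0341], 'finger_gap': 0.0277}
yaw z 7.716446632054629 y [-0.7823 -0.1086 -0.6133]
{'clock': 26.35, 'qpos': [0.3846, 0.8709, 0.9113, 0.2484, 2.2388, -1.2568], 'tcp_pos': [0.4378, 0.3736, 0.1931], 'force': [-0.0395, 0.0531, 0.0294], 'torque': [0.0747, -0.3027, 0.0056], 'finger_gap': 0.0269}
yaw z 7.723056173093992 y [-0.7818 -0.1083 -0.614 ]
{'clock': 26.4, 'qpos': [0.3846, 0.8721, 0.9121, 0.2483, 2.2384, -1.2568], 'tcp_pos': [0.4375, 0.3735, 0.1921], 'force': [0.5034, 0.8431, 0.2984], 'torque': [0.0174, -0.3283, -0.0043], 'finger_gap': 0.0276}
yaw z 7.717242529581738 y [-0.7827 -0.1086 -0.6128]
```

View pics/s14c.png

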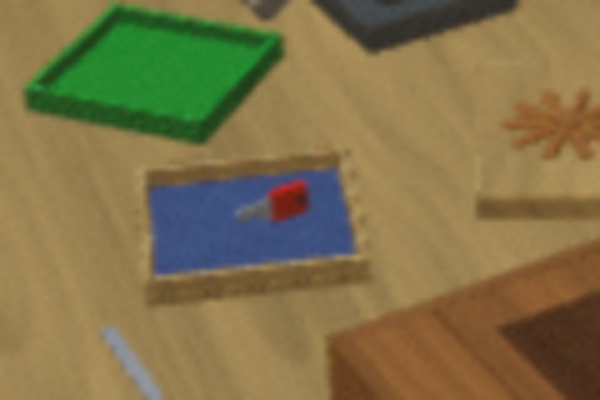

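View pics/w14.png

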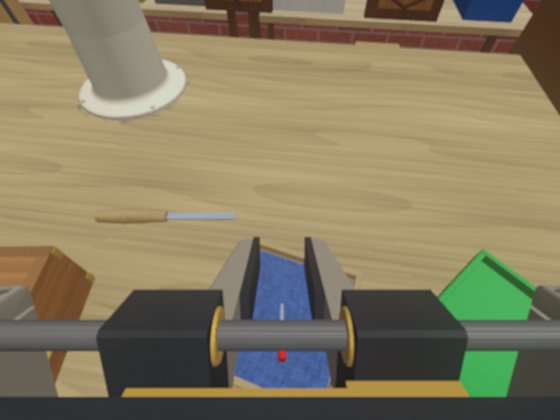

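View pics/c14.png

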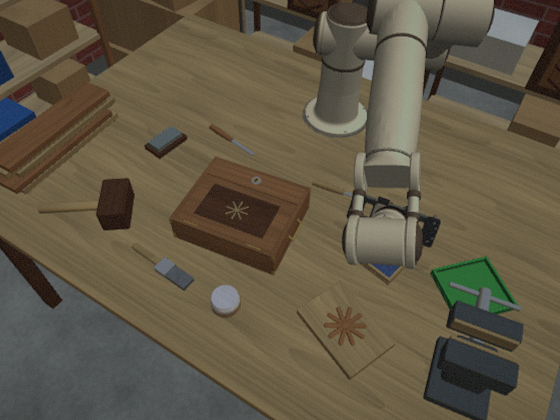

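Run:
```python
from h import *
c=imaging.calibration("side")
h=plane(c,(180+290/5,150+202/5),.021); t=plane(c,(180+240/5,150+214/5),.012)
ctr=np.array([.4275,.3735]); ex=np.array([np.cos(-.21),np.sin(-.21)]);ey=np.array([-ex[1],ex[0]])
for p in(h,t): print(p.round(3),((p[:2]-ctr)@ex).round(3),((p[:2]-ctr)@ey).round(3))
q=cv2.imread("pics/s9.png");
```

```text
[0.461 0.369 0.021] 0.034 0.002
[0.425 0.381 0.012] -0.004 0.007
```

Inside the tray with about 35 mm to spare; the hand is clear and at rest. Handing in.

Run:
```python
from h import *
print(order.job_done())
```

```text
the job is handed in; nothing more can be done
None
```

I shut and locked the chest, laid the key in the blue-felt tray and handed the job in at about 26 s of the 72 s. No verdict was reported.

- **Lid:** I pressed it down with the shut fingers until it came up solid, at about 7 N. The side view showed it flush with the rail.
- **Locking:** I turned the key clockwise in small steps. The torque stayed near 0.025 N m up to 68° of hand turn, then climbed to about 0.10 N m at 75°. I took that as the stop, held it 0.5 s and went no further. Side forces stayed around 1 N or less.
- **Stop angle:** 68–75° is past the 40–65° given for the stop. I put the difference down to the 5° of key play and some give. The bolt itself was never visible, so the torque rise is the only sign that it is home.
- **Key out:** I turned it back and drew it out with no noticeable resistance. The wrist view showed the empty slot close to home.
- **Key in tray:** I tilted the hand about 52°, let go with the tip about 2 mm above the felt, and backed off. The last images show the key lying on its narrow edge. I estimate the head about 34 mm and the tip within 10 mm of the tray's centre. The hand is well clear of it.
- **Tray and other objects:** In the last views I saw no change in where they lay, but I judged that by eye and did not measure it.
- **Cameras:** The fixed cameras disagreed with each other by about 6–10 mm at the chest, so I located the lock with the wrist camera.

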